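# Fill the mill and run it with its key

## Robot

A 6-joint arm with a two-finger parallel gripper is mounted at the origin on the work surface. World frame = base frame: x ahead of the robot, y to its left, z up, the work surface at z = 0. Lengths are in m, angles in degrees, forces in N, time in s.
With the tool pointing down it reaches from about 0.275 to 0.825 m from the base axis. Payload 4.9 kg.
Tool frame: the origin (TCP) lies between the finger pads; the fingertips stand 17 mm ahead of it and the grasp point (between the pads) lies 2 mm behind it; z points along the fingers, y is the direction in which the jaws open and shut (so a half turn about z gives the same grasp; the last joint's range is limited). The gripper opens to 85 mm and grips with 20 to 120 N. Pads are 22 mm wide; open, the fingers measure 114 mm over their backs; the gripper's body (76 mm by 85 mm) begins 54 mm behind the grasp point. The pads swing forward as they close: fully open they stand 13 mm farther back than shut.
Start: joints at [-80.684, 18.69, -11.035, 60.275, 0, 82.311], TCP at [0.161, -0.526, 0.248] pointing down, gripper open.
Joint ranges: [-152.03, 152.03], [-55.5, 102.48], [-74.3, 77.21], [-110.64, 120.58], [-84.22, 78.4], [-180, 180]. Speed limits (degrees/s): [147.25, 147.25, 180, 180, 180, 180].

## Interface

Orientations are given as [roll, pitch, yaw] about the fixed x, y, z axes, in that order (R = Rz(yaw) Ry(pitch) Rx(roll)).
In Python, from workcell import * gives the robot as it stands. The module is installed in compiled form; this text tells all that it offers.
- The arm moves only by the tool play_rows, never from a script. Its argument "increments" is a list that holds one entry, the list of rows, each a list of 6 numbers: the shift along the world's x, y, z in units of 30 mm (1.0 is 30 mm), then the turn, a rotation vector about the world's x, y, z in degrees. In form: [[[tx, ty, tz, wx, wy, wz], ...]]. A call has 1 to 12 rows; each row is the pose to reach, as a shift and turn from the pose commanded when the call began; what a row does not reach only later rows make up. A row lasts 1/12 s, in which the tool goes at most 41.7 mm and 7.16 degrees, less where a joint would pass 70% of its speed; a pose out of reach is approached as far as the arm can. A call with a gripper value outside its range is refused whole. "fingers" is the gripper command: -1 is fully open, 1 is shut, values between are in proportion, set as the call begins (left out, the last holds). The fingers move at their own pace and stop on an object; "force" is the grip in N (left out, the last holds). Time passes only in rows, so rows that repeat a pose let the fingers close. It gives the time, the measured TCP pose, the force and the opening at its end, in the units of the state.
- read_state(): the state, without advancing time (a new reading comes with each control period).
- capture(name): name is "side" or "top"; returns (picture, depth): 420x560x3 uint8, red, green, blue; 420x560 float32, m along the optical axis (not along the pixel's ray), 0 where there is no reading.
- camera_model(name): a dict with "fovy" (degrees; the focal length in pixels is half the picture's height over the tangent of half this angle, whatever the lens; pixels are square), "cx", "cy" (the principal point, pixels), "position" and "attitude" of the camera in the world. Camera axes: x right, y up, looking along -z (the intrinsics and any distortion apply to the point x, -y, -z); pixel columns grow to the right and rows downward; lengths in m; the calibration is good to about 2 mm. A picture is of the moment at which its call begins. camera_model takes no time and is no camera call.
- job_done(): hands the job in, once; it reports no verdict.
The state is a dict: "time_s": time; "q": joint angles; "dq": joint speeds; "effort": joint torques, N m; "eef_pos": TCP position; "tcp_rot": TCP orientation; "force": force on the tool from outside, world axes, zero at the start; "moment": the same for the moment, N m; "grip_width": opening from 0.0 (shut) to 1.0 (fully open).
Only numpy, scipy, OpenCV 4.12 (cv2) and the standard library are available. Lean on these libraries where they do the work, as an engineer would, in place of code of your own. Each camera call takes 0.05 s, during which the arm holds its last target.

## Task

Pour all six jaggery lumps from the steel tumbler into the mill's open hopper and stand the empty tumbler back upright on the counter. Then take the key from its wooden block, push it fully home into the mill's key switch, wiggling it if it sticks on the pins, turn it a quarter clockwise and hold it there against the spring: finish with the key still gripped and turned, and leave the other things on the counter where they are.

Things in the scene. Friction and masses are not known exactly. Their poses are not given: they have to be found in the camera images.
- mill: countertop mill, fixed. Origin: centre of its footprint on the counter, z up, front faces its own -x. Under the hopper a steel box 190 (x) x 170 (y) mm, 85 mm high, centred at own y = +75 mm; beside it a lower grey box 140 x 155 mm, 65 mm high, centred at own y = -82 mm, carrying the key switch at own x = 0, y = -100 mm
- hopper (a point): centre of the inner floor of the mill's open round aluminium hopper (89 mm above the counter). The hopper is a funnel-shaped pan: rim 56 mm above this point (145 mm above the counter), mouth 154 mm across inside, floor about 80 mm across
- keyhole (a point): centre of the keyhole's mouth in the square brass plug (36 x 36 mm) of the key switch, 101 mm above the counter, in a round dark collar 66 mm across. Axes turn with the plug: x along the slot's long side, z up. Slot 16.5 x 7.5 mm, 34 mm deep, edges chamfered 2 mm, with two spring pins inside. The key fits either way round
- plug (a joint): turn of the brass plug, rad: 0 at rest, grows clockwise seen from above, end stop at a quarter turn, 1.57. A spring drives it back (0.02 N m at rest, 0.1 N m at the quarter turn), so it stays turned only while the key is held. The loose fit lets the key turn up to about 0.25 rad before the plug follows
- pin0 (a joint): first sticky spring pin, 12 mm below the mouth, on the slot's +y wall: 0 when it sticks out 2.8 mm into the slot, grows (m) as the blade pushes it aside, 0.001 to 0.0025 to pass. Resists the key with about 2 to 10 N on the way in and pushes it aside with up to 5 N; push with up to 16 N and wiggle (1 mm, a few hundredths of a rad) if the key stops early
- pin1 (a joint): second sticky pin, 21 mm below the mouth, on the slot's -y wall; otherwise like the first
- key: the key, standing in its block blade down. Origin at the blade's tip, z up to the bow, x along the blade's width, y across its thickness. Blade 14 x 5 mm, 30 mm long, rounded tip; steel shoulder 24 x 12 mm (30 to 36 mm above the tip) that meets the plug's face when fully in; black bow to grip, 34 (x) x 10 (y) mm, from 36 to 76 mm above the tip. 45 g
- key_tip (a point): the tip of the key's blade (the key's origin); 30 mm below the keyhole's mouth when the key is fully in
- key_block: fixed wooden block 80 x 60 mm, 34 mm high, with the slot the key stands in (key's tip 4 mm above the counter, its shoulder resting on the block's top). Origin: centre of the underside
- tumbler: flared steel tumbler, open top: 78 mm high, 38 mm across at the foot, 70 mm at the rim, straight conical wall 3 mm thick (56 mm across at 45 mm height), 120 g empty. Origin: centre of the underside, z towards the mouth. It stands on the counter, filled with the six lumps
- lump0: lump 1 of the six hard brown jaggery lumps that start in the tumbler; roundish, about 22 mm across, 12 g; origin at its centre
- lump1: lump 2 of the six hard brown jaggery lumps that start in the tumbler; roundish, about 22 mm across, 12 g; origin at its centre
- lump2: lump 3 of the six hard brown jaggery lumps that start in the tumbler; roundish, about 22 mm across, 12 g; origin at its centre
- lump3: lump 4 of the six hard brown jaggery lumps that start in the tumbler; roundish, about 22 mm across, 12 g; origin at its centre
- lump4: lump 5 of the six hard brown jaggery lumps that start in the tumbler; roundish, about 22 mm across, 12 g; origin at its centre
- lump5: lump 6 of the six hard brown jaggery lumps that start in the tumbler; roundish, about 22 mm across, 12 g; origin at its centre
- spatula: leave alone: wooden dosa spatula, 280 mm long, lying flat on the counter in front of the robot; origin: centre of the underside of its length, x along it
- ladle: leave alone: round steel ladle lying behind the mill; origin under its cup (80 mm across), its handle reaching 240 mm along own -x
- bowl: leave alone: green ceramic bowl, 130 mm across, 55 mm high; origin: centre of the underside
- ghee_pot: leave alone: closed steel ghee pot, 90 mm across, 100 mm high with its knob; origin: centre of the underside
- spice_jar: leave alone: closed amber glass jar, 60 mm across, 100 mm high; origin: centre of the underside
Mind the look-alikes: they are no part of the job. What is shaped like the tumbler but yellow is not meant. Of the things that look like the key, the larger one is meant.

How it is judged (in metres and radians):
On the way, in this order (a step that is already met when the one before it is completed fails the run):
1. all six lumps lie in the hopper (horizontal distance between each of lump0, lump1, lump2, lump3, lump4, lump5 and hopper below 0.074 m and z of lump0 in the frame of hopper between 0 and 0.06 m and z of lump1 in the frame of hopper between 0 and 0.06 m and z of lump2 in the frame of hopper between 0 and 0.06 m and z of lump3 in the frame of hopper between 0 and 0.06 m and z of lump4 in the frame of hopper between 0 and 0.06 m and z of lump5 in the frame of hopper between 0 and 0.06 m), for 0.2 s.
2. the tumbler stands upright on the counter, let go (height (world z) of tumbler below 0.006 m and angle between tumbler's own z axis and vertical below 0.1 rad and contact force between tumbler and the fingers below 0.2 N), for 0.2 s.
3. the key is fully home in the key switch (z of key_tip in the frame of keyhole below -0.026 m and horizontal distance between key_tip and keyhole below 0.005 m and angle between key's own z axis and vertical below 0.12 rad), for 0.2 s.
4. the key, still home, is turned a quarter clockwise (all of step 3 and value of joint plug above 1.3 rad), for 0.2 s.
At the end, for the whole second after the job is handed in: All six lumps in the hopper below its rim; tumbler upright (0.1 rad) on the counter, let go; key tip 26 mm or more below the keyhole mouth, key upright (0.12 rad), gripped (over 2 N), plug held turned over 1.3 rad; the arm leans on the mill with under 10 N (all of step 1 and all of step 2 and all of step 4 and contact force between key and the fingers above 2 N and contact force between the arm and mill below 10 N); the arm keeps its last pose, push and grip.
It fails at once if the plug is turned without the key home in it (value of joint plug above 0.4 rad and z of key_tip in the frame of keyhole above -0.02 m).
It fails at once if a bystander is moved more than 30 mm (distance of any of spatula, ladle, bowl, ghee_pot, spice_jar from where it was at the start of the episode above 0.03 m).
It also fails if it takes over 72 s, if anything falls off the work surface, if the arm or the gripper's body presses on something with over 40 N, if the wrist force passes 120 N, or if a joint passes its speed limit or range.

## Working session

There is one attempt and no reset: what is moved stays moved. The work goes in short steps, Python scripts to look and compute and a tool call to move; the robot and the scene stay as the last step left them, time stands still between calls to the robot, and variables do not carry over. Pictures are saved under pics/ and viewed, and the job is handed in when it is done.

Besides the shell and the picture viewer there is one more tool, called after "Emit:" as name([rows], argument=value, ...), one row to a line, values as JSON. play_rows: Moves the arm, as the interface text tells. Its arguments: {"type":"object","properties":{"increments":{"type":"array"},"fingers":{"type":"number"},"force":{"type":"number"}},"required":["increments"]}

```bash
mkdir -p pics
python3 - <<'E'
from workcell import *
import cv2,numpy as np
print(read_state())
for n in("side","top"):
    m=camera_model(n);print(n,m)
    p,d=capture(n);cv2.imwrite(f"pics/{n}0.png",p[:,:,::-1]);np.save(f"{n}0.npy",d);np.save(f"{n}0c.npy",p)
E
```

```text
{'time_s': 0.0, 'q': array([-8.06841837e+01,  1.87316322e+01, -1.10923827e+01,  6.02744470e+01,
        1.39223708e-03,  8.23100629e+01]), 'dq': array([ 0.02920138,  0.01060017,  0.05662292, -0.01888847,  0.09598377,
        0.09443315]), 'effort': array([-8.82239619e-04, -4.43391323e+01,  2.62445247e+01,  1.53926405e-02,
       -9.17686816e-05, -1.76049490e-06]), 'eef_pos': array([ 0.16077675, -0.52539718,  0.24750451]), 'tcp_rot': array([-1.79902610e+02, -1.45551093e-02,  1.70057398e+01]), 'force': array([-0.37038607,  0.24250843,  0.49921667]), 'moment': array([ 0.00578061, -0.03090786,  0.01771325]), 'grip_width': 0.999887516470047}
side {'fovy': 50.54813235577095, 'cx': 272.5230940894625, 'cy': 213.65538359565522, 'position': array([0.40372232, 1.01042884, 0.82398866]), 'attitude': array([  53.17146407,    0.26960583, -170.97576911])}
top {'fovy': 42.24321274824743, 'cx': 274.15484634742813, 'cy': 207.93552171967906, 'position': array([0.51007786, 0.05289299, 1.43219483]), 'attitude': array([ 2.39410142e+00,  3.41977494e-02, -9.03871332e+01])}
```

View pics/side0.png

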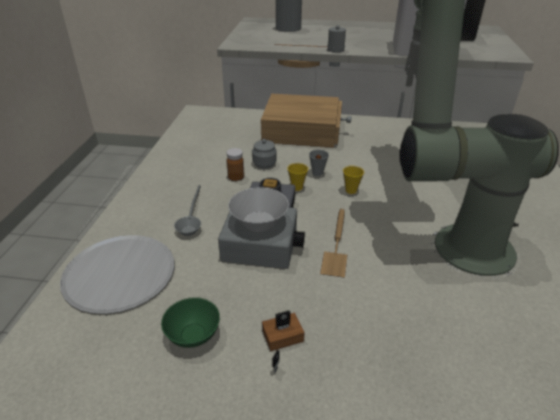

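View pics/top0.png

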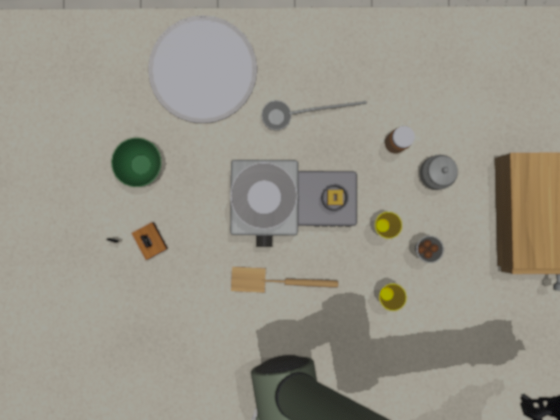

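Candidates. Tumbler: the steel one with brown lumps at top (429,249); the yellow ones at (388,224) and (392,296) are look-alikes. Key: the one in the block at top (147,241); the small one at (113,240) lies on the counter. I'll check close crops next.

```bash
cat > h.py <<'E'
from workcell import *
import cv2,numpy as np
from scipy.spatial.transform import Rotation as R
def cam(n):
    m=camera_model(n);f=210/np.tan(np.radians(m['fovy']/2))
    return f,m['cx'],m['cy'],np.array(m['position']),R.from_euler('xyz',m['attitude'],degrees=True).as_matrix()
def up(n,u,v,d):
    f,cx,cy,p,A=cam(n)
    u=np.asarray(u,float);v=np.asarray(v,float);d=np.asarray(d,float)
    c=np.stack([(u-cx)/f*d,-(v-cy)/f*d,-d],-1)
    return c@A.T+p
def ray(n,u,v,z):
    f,cx,cy,p,A=cam(n)
    r=A@np.array([(u-cx)/f,-(v-cy)/f,-1.]);return p+r*(z-p[2])/r[2]
def proj(n,P):
    f,cx,cy,p,A=cam(n)
    c=(np.asarray(P)-p)@A
    return np.stack([cx+f*c[...,0]/-c[...,2],cy-f*c[...,1]/-c[...,2]],-1)
E
python3 - <<'E'
from h import *
for n,nm,(x0,y0,x1,y1) in [("top","a",(90,205,190,280)),("top","b",(350,190,470,320)),("top","c",(220,150,370,255)),("side","d",(250,300,320,380)),("side","e",(210,140,380,270))]:
    p=np.load(n+"0c.npy");c=p[y0:y1,x0:x1,::-1];s=min(800/(x1-x0),600/(y1-y0));s=int(s)
    cv2.imwrite(f"pics/c_{nm}.png",cv2.resize(c,None,fx=s,fy=s,interpolation=cv2.INTER_CUBIC));print(nm,s)
d=np.load("top0.npy")
v,u=np.mgrid[0:420,0:560]
P=up("top",u,v,d)
for (a,b) in [(100,300),(300,100),(450,100),(60,380),(170,300),(470,300)]: print(a,b,P[b,a])
for nm,(a,b) in dict(tumb=(429,249),y1=(388,224),y2=(392,296),hopper=(264,197),plug=(336,197),key=(147,241),block=(155,250),small=(113,240)).items(): print(nm,P[b,a])
E
```

```text
a 8
b 4
c 5
d 7
e 4
100 300 [0.3320351  0.51030783 0.00230236]
300 100 [ 8.56652830e-01 -1.73000532e-02  2.99168015e-04]
450 100 [ 8.54168486e-01 -4.16323219e-01 -8.12825005e-04]
60 380 [1.25588164e-01 6.13640956e-01 4.35188675e-04]
170 300 [0.33094518 0.32706444 0.00336333]
470 300 [ 3.25316878e-01 -4.57579629e-01  3.16453641e-04]
tumb [ 0.46086682 -0.33947842  0.04726468]
y1 [ 0.52556723 -0.24571233  0.00209843]
y2 [ 0.33761067 -0.25270808  0.00464252]
hopper [0.59378097 0.07835143 0.08447885]
plug [ 0.59257598 -0.10045844  0.08432047]
key [0.4864903  0.37072874 0.07547584]
block [0.46264817 0.35934722 0.03625772]
small [0.48931593 0.46007367 0.05999845]
```

Run:
```python
import cv2,numpy as np
a=[cv2.imread(f"pics/c_{k}.png") for k in "abcde"]
def fit(i,w,h):
    s=min(w/i.shape[1],h/i.shape[0]);o=np.zeros((h,w,3),np.uint8);r=cv2.resize(i,None,fx=s,fy=s);o[:r.shape[0],:r.shape[1]]=r[:h,:w];return o
cv2.imwrite("pics/m1.png",np.vstack([np.hstack([fit(a[0],400,300),fit(a[1],400,300)]),np.hstack([fit(a[2],400,300),fit(a[3],400,300)])]))
```

```text
(no output)
```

View pics/m1.png

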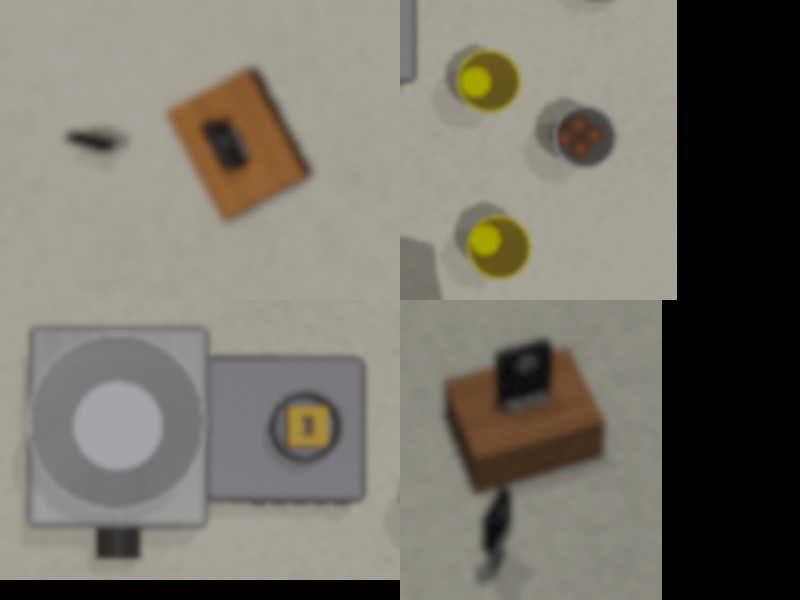

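View pics/c_c.png

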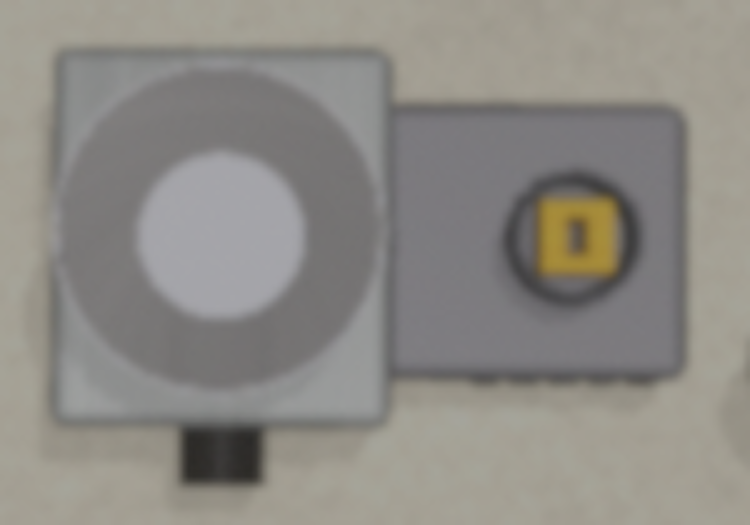

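View pics/c_a.png

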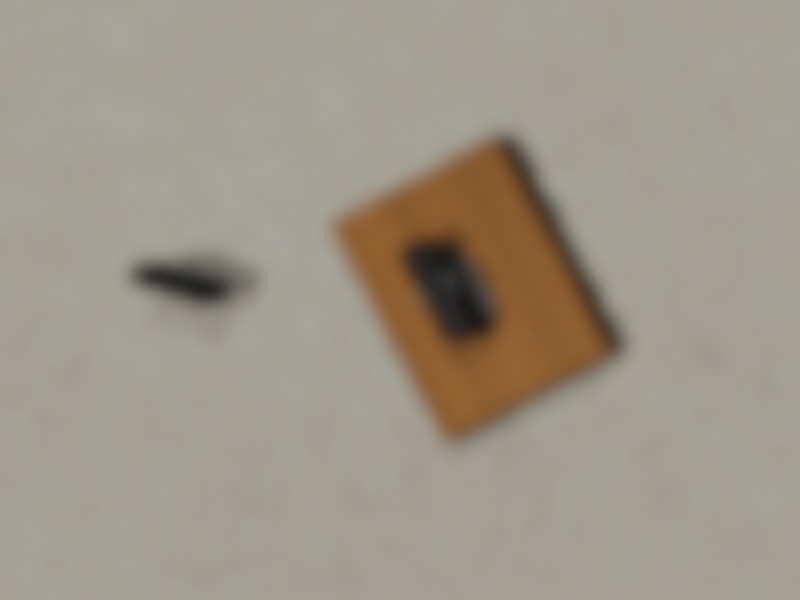

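The crops confirm the choice. Top (430,249) is the grey tumbler holding brown lumps, and the key with its bow in the block is at (147,241), larger than the one at (113,240). The keyhole is at about (335.3,197.5) and the hopper floor at about (264.2,197). I'll measure these now.

Run:
```python
from h import *
print("tumb rim",ray("top",430.1,248.9,.078))
print("keyhole",ray("top",335.3,197.5,.101), "hopper",ray("top",264.2,197,.089))
# rect fits by colour
p=np.load("top0c.npy");d=np.load("top0.npy");v,u=np.mgrid[0:420,0:560];P=up("top",u,v,d)
hsv=cv2.cvtColor(p,cv2.COLOR_RGB2HSV)
def comp(mask,seed,name,z):
    n,l,s,c=cv2.connectedComponentsWithStats(mask.astype(np.uint8))
    best=np.argmin([np.hypot(*(c[i]-seed)) if s[i,4]>15 else 1e9 for i in range(n)])
    m=(l==best);cs,_=cv2.findContours(m.astype(np.uint8),cv2.RETR_EXTERNAL,cv2.CHAIN_APPROX_NONE)
    r=cv2.minAreaRect(max(cs,key=len));print(name,s[best],c[best],r)
    b=cv2.boxPoints(r);W=np.array([ray("top",*q,z) for q in b]);print(" centre",W.mean(0)," edges",[ (round(float(np.hypot(*e[:2])),4),round(float(np.degrees(np.arctan2(e[1],e[0]))),1)) for e in np.diff(W,axis=0)])
    return m
H,S,V=[hsv[...,i].astype(int) for i in range(3)]
print("brass px",hsv[190,330],"wood",hsv[252,150],"bow",hsv[241,147])
comp((H>15)&(H<35)&(S>110)&(abs(u-335)<20)&(abs(v-197)<20),(335,197),"brass",.101)
reg=(abs(u-150)<25)&(abs(v-241)<25)
comp((S>110)&reg | (reg&(V<70)),(150,241),"block",.034)
comp((V<75)&(S<120)&(abs(u-147)<10)&(abs(v-241)<12),(147,241),"bow",.08)
m=(P[...,2]>.066)&(P[...,2]<.09)&(abs(u-430)<25)&(abs(v-249)<25);print("rim depth pts",m.sum(),[ (P[m][:,i].min()+P[m][:,i].max())/2 for i in range(3)],np.ptp(P[m],axis=0))
m=(P[...,2]>.07)&(abs(u-147)<15)&(abs(v-241)<15);print("bow depth",m.sum(),P[m].mean(0))
m=(P[...,2]>.13)&(P[...,2]<.16)&(abs(u-264)<50)&(abs(v-197)<50);print("hop rim",m.sum(),[ (P[m][:,i].min()+P[m][:,i].max())/2 for i in range(3)],np.ptp(P[m],axis=0))
m=(abs(P[...,2]-.085)<.006)&(abs(u-264)<50)&(abs(v-197)<60)
cs,_=cv2.findContours(((abs(P[...,2]-.085)<.05)&(u<360)&(u>215)&(abs(v-197)<37)).astype(np.uint8),0,1)
```

```text
tumb rim [ 0.46218844 -0.33350824  0.078     ]
keyhole [ 0.59033836 -0.09682988  0.101     ] hopper [0.59349681 0.07777101 0.089     ]
brass px [ 22 132 147] wood [ 15 167 142] bow [20 20 39]
brass [328 189  15  16 216] [335.06944444 196.92592593] ((335.0, 196.5), (15.0, 14.0), 90.0)
 centre [ 0.59281087 -0.09612221  0.101     ]  edges [(0.0344, -90.4), (0.0369, 179.3), (0.0343, 89.6)]
block [133 223  33  36 701] [148.96291013 240.56776034] ((149.0013427734375, 240.55810546875), (30.10077667236328, 23.70631217956543), 62.10273361206055)
 centre [0.48690856 0.37531579 0.034     ]  edges [(0.0607, -62.4), (0.0775, -152.1), (0.0606, 117.6)]
bow [142 236   9  11  67] [146.         240.73134328] ((146.00001525878906, 240.50001525878906), (11.627553939819336, 5.813776969909668), 63.43495178222656)
 centre [0.48783101 0.37215856 0.08      ]  edges [(0.0144, -63.7), (0.029, -153.3), (0.0144, 116.2)]
rim depth pts 193 [np.float64(0.4632219817764032), np.float64(-0.3340871313874767), np.float64(0.07637334747634172)] [0.06707891 0.06764776 0.02055966]
bow depth 70 [0.48974264 0.34782761 0.19521167]
hop rim 1052 [np.float64(0.5950992525603926), np.float64(0.07723267596946118), np.float64(0.1417422908768774)] [0.15717653 0.15680341 0.02325431]
```

Run:
```python
from h import *
p=np.load("side0c.npy")
for nm,(x0,y0,x1,y1),s in [("s1",(255,300,315,375),8),("s2",(240,140,370,210),6)]:
    cv2.imwrite(f"pics/{nm}.png",cv2.resize(p[y0:y1,x0:x1,::-1],None,fx=s,fy=s,interpolation=cv2.INTER_CUBIC))
for n,P in dict(tumbfoot=(.46,-.34,0),tumbrim=(.46,-.34,.078),key=(.487,.37,.08),keyhole=(.594,-.1,.101),hop=(.594,.078,.145)).items(): print(n,proj("side",P),proj("top",P))
```

```text
tumbfoot [317.93809627 172.30081663] [424.09729983 248.72315915]
tumbrim [319.22651175 152.77681622] [432.72923451 249.76506424]
key [282.55236582 309.97845944] [146.86721344 240.82706318]
keyhole [269.07607559 181.50169991] [336.57526063 196.00104855]
hop [257.87360941 203.65845843] [263.65620321 195.32833972]
```

View pics/s1.png

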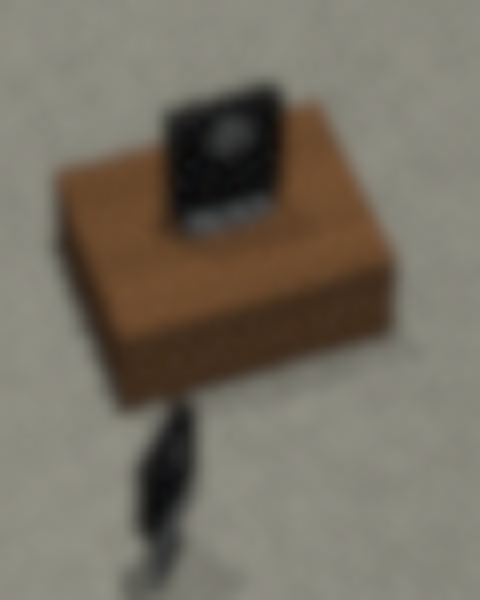

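View pics/s2.png

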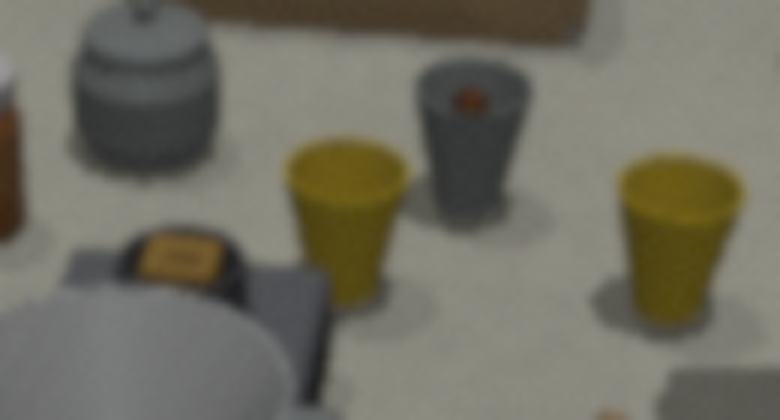

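```bash
cat >> h.py <<'E'
def rot(a,al,flip=True):
    a=np.radians(a);al=np.radians(al)
    z=np.array([np.sin(al)*np.cos(a),np.sin(al)*np.sin(a),-np.cos(al)]);y=np.array([np.sin(a),-np.cos(a),0])*(-1 if flip else 1)
    return np.stack([np.cross(y,z),y,z],1)
def delta(pos,Rt,R0=None,p0=None):
    s=read_state()
    if R0 is None:R0=R.from_euler('xyz',s['tcp_rot'],degrees=True).as_matrix()
    if p0 is None:p0=s['eef_pos']
    rv=R.from_matrix(Rt@R0.T).as_rotvec(degrees=True)
    print("row",np.round((np.asarray(pos)-p0)/.03,3),np.round(rv,2),"|",round(float(np.linalg.norm(rv)),1))
E
python3 - <<'E'
from h import *
s=read_state();Rg=rot(15,70);g=np.array([.462,-.334,.048]);t=Rg[:,2]
print("pre",g-.12*t,"t",t)
delta([.33,-.40,.25],Rg)
R1=R.from_euler('z',102,degrees=True).as_matrix()@R.from_euler('x',180,degrees=True).as_matrix()
delta(g-.12*t+[0,0,.1],R1)
delta(g-.12*t+[0,0,.1],Rg,R1)
E
```

```text
pre [ 0.3530792  -0.36318524  0.08904242] t [ 0.90767337  0.24321035 -0.34202014]
row [5.641 4.183 0.08 ] [-98.36 -28.32 146.13] | 178.4
row [ 6.41   5.41  -1.952] [-6.000e-02 -7.000e-02  8.499e+01] | 85.0
row [ 6.41   5.41  -1.952] [-40.41 -65.94  80.12] | 111.4
```

Emit:
play_rows([
  [[2.0,2.0,0,0,0,40],[4.0,4.0,0,0,0,85],[4.0,4.0,0,0,0,85],[4.0,4.0,0,0,0,85],[4.0,4.0,0,0,0,85],[4.0,4.0,0,0,0,85],[4.0,4.0,0,0,0,85],[4.0,4.0,0,0,0,85],[4.0,4.0,0,0,0,85],[4.0,4.0,0,0,0,85],[4.0,4.0,0,0,0,85],[4.0,4.0,0,0,0,85]],
], fingers=-1)

```text
time_s: 1.1
eef_pos: [0.2807, -0.4056, 0.2479]
tcp_rot: [-180.0, -0.1, 102.3]
force: [-0.5, 0.4, 0.6]
grip_width: 1.001
```

Run:
```python
from h import *
s=read_state();print(s['q'],s['force'])
Rg=rot(15,70);g=np.array([.462,-.334,.048]);t=Rg[:,2]
delta(g-.12*t+[0,0,.1],Rg)
```

```text
[-6.38929275e+01  1.27535542e+01 -1.92198231e+01  5.80815687e+01
  3.71244937e-04  1.37584636e+01] [-0.46149435  0.44890083  0.64562599]
row [ 2.411  1.415 -1.962] [-40.2  -66.07  79.81] | 111.1
```

Emit:
play_rows([
  [[0.4,0.2,0,-2.5,-4.2,5],[0.8,0.4,0,-5,-8.3,10],[1.2,0.7,0,-7.5,-12.5,15],[1.6,0.9,0,-10,-16.5,20],[2.0,1.1,0,-12.5,-20.6,25],[2.4,1.4,0,-15,-24.8,30],[2.4,1.4,0,-17.5,-29,35],[2.4,1.4,0,-20,-33,40],[2.4,1.4,0,-22.5,-37,45],[2.4,1.4,0,-25,-41,50],[2.4,1.4,0,-27.5,-45.3,55],[2.4,1.4,0,-30,-49.5,60]],
])

```text
time_s: 2.1
eef_pos: [0.3525, -0.3635, 0.2486]
tcp_rot: [161.0, 52.9, 158.1]
force: [-0.0, 0.2, -1.1]
grip_width: 0.997
```

Run:
```python
from h import *
s=read_state();print(s['q'],s['force'])
Rg=rot(15,70);g=np.array([.462,-.334,.048]);t=Rg[:,2]
delta(g-.12*t+[0,0,.1],Rg)
```

```text
[-83.34269051   8.47502918 -45.73076848  28.33954831  54.88142513
 -67.07432969] [-0.04956969  0.23011426 -1.06606416]
row [ 0.018  0.011 -1.985] [-10.14 -16.39  19.81] | 27.6
```

Emit:
play_rows([
  [[0,0,0,-2.5,-4.1,5],[0,0,0,-5,-8.2,10],[0,0,-0.5,-7.5,-12.3,15],[0,0,-1,-10.1,-16.4,19.8],[0,0,-1.5,-10.1,-16.4,19.8],[0,0,-2,-10.1,-16.4,19.8],[0,0,-2.5,-10.1,-16.4,19.8],[0,0,-3,-10.1,-16.4,19.8],[0,0,-3.5,-10.1,-16.4,19.8],[0,0,-4,-10.1,-16.4,19.8],[0,0,-4.5,-10.1,-16.4,19.8],[0,0,-5.3,-10.1,-16.4,19.8]],
])

```text
time_s: 3.1
eef_pos: [0.3529, -0.3645, 0.0891]
tcp_rot: [179.4, 69.8, -165.7]
force: [-0.1, -1.3, -0.8]
grip_width: 1.001
```

Run:
```python
from h import *
s=read_state();print(s['q'],s['force'])
Rg=rot(15,70);g=np.array([.462,-.334,.048]);t=Rg[:,2]
delta(g,Rg)
p,d=capture("side");cv2.imwrite("pics/p1.png",cv2.resize(p[60:260,220:480,::-1],None,fx=3,fy=3))
p,d=capture("top");cv2.imwrite("pics/p2.png",cv2.resize(p[180:420,300:560,::-1],None,fx=2.5,fy=2.5))
```

```text
[ -87.44507929   44.37578788  -35.69218462   40.09283633   66.44699808
 -122.15302342] [-0.06591557 -1.3385438  -0.79680729]
row [ 3.636  1.015 -1.369] [-0.14 -0.26  0.17] | 0.3
```

View pics/p1.png

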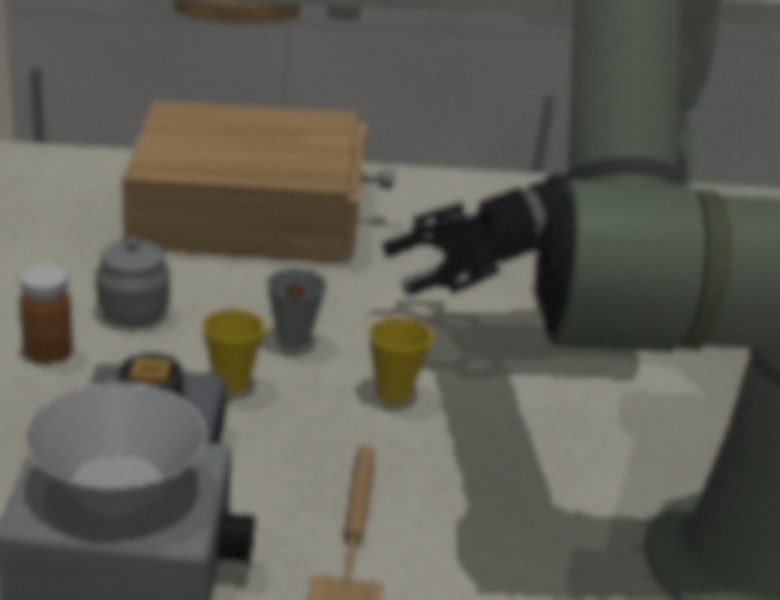

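View pics/p2.png

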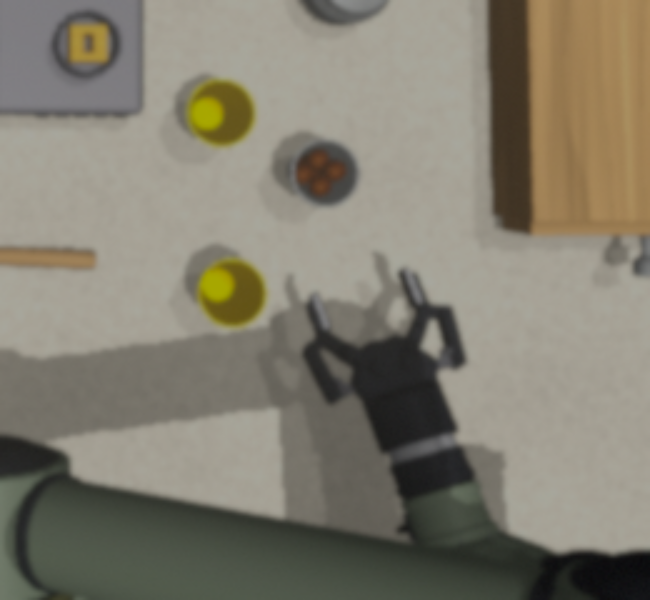

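The pictures show the open gripper just short of the grey tumbler, with its axis towards it and both yellow tumblers clear of the path. I'll advance along the tool axis.

Emit:
play_rows([
  [[0.3,0.08,-0.11,0,0,0],[0.7,0.2,-0.26,0,0,0],[1.1,0.3,-0.41,0,0,0],[1.5,0.42,-0.56,0,0,0],[1.9,0.53,-0.71,0,0,0],[2.3,0.64,-0.86,0,0,0],[2.7,0.75,-1.01,0,0,0],[3.0,0.83,-1.13,0,0,0],[3.3,0.92,-1.24,0,0,0],[3.5,0.98,-1.32,0,0,0],[3.64,1.01,-1.37,0,0,0],[3.64,1.01,-1.37,0,0,0]],
])

```text
time_s: 4.2
eef_pos: [0.4627, -0.3331, 0.0489]
tcp_rot: [179.3, 69.8, -165.8]
force: [-0.9, 0.2, -0.2]
grip_width: 1.001
```

Emit:
play_rows([
  [[0,0,0,0,0,0],[0,0,0,0,0,0],[0,0,0,0,0,0],[0,0,0,0,0,0],[0,0,0,0,0,0],[0,0,0,0,0,0],[0,0,0,0,0,0],[0,0,0,0,0,0]],
], fingers=1, force=40)

```text
time_s: 4.87
eef_pos: [0.4621, -0.3339, 0.0492]
tcp_rot: [179.2, 69.9, -166.0]
force: [-3.2, 0.2, 6.1]
grip_width: 0.698
```

Run:
```python
from h import *
s=read_state();print(s['q'],s['force'],s['grip_width'])
p,d=capture("side");cv2.imwrite("pics/p3.png",cv2.resize(p[110:230,240:420,::-1],None,fx=4,fy=4))
p,d=capture("top");cv2.imwrite("pics/p4.png",cv2.resize(p[190:340,360:500,::-1],None,fx=4,fy=4))
```

```text
[-72.79256219  45.42244962 -45.12178362  -6.79198352  69.81082441
 -83.04841797] [-3.20675977  0.17242407  6.13682681] 0.697890683807769
```

View pics/p3.png

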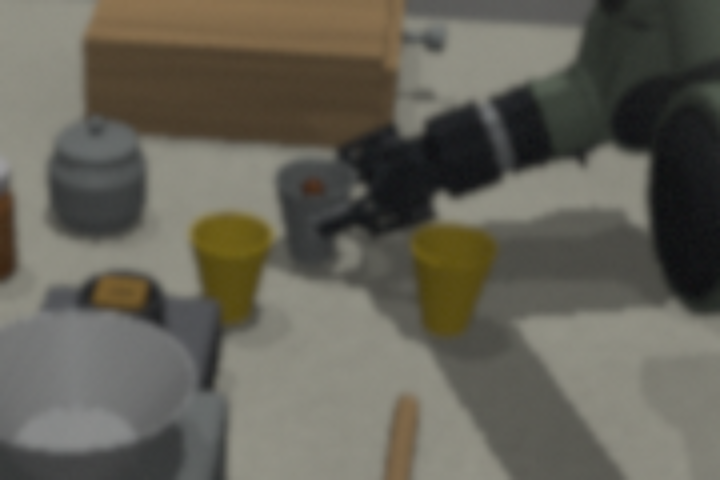

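View pics/p4.png

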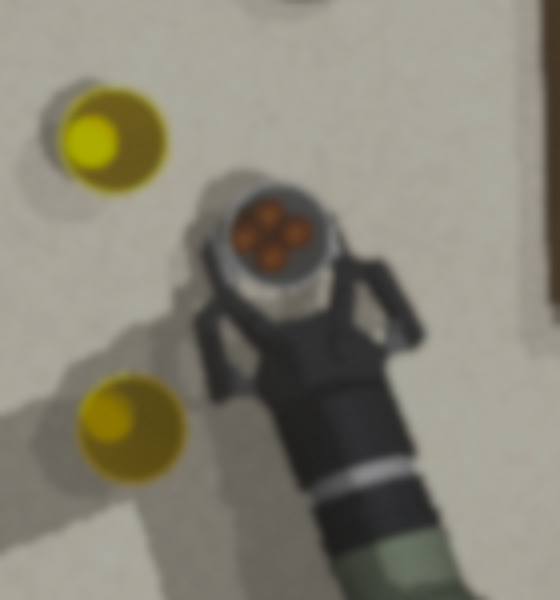

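Emit:
play_rows([
  [[0,0,0.2,0,0,0],[0,0,0.5,0,0,0],[0,0,1,0,0,0],[0,0,1.5,0,0,0],[0,0,2.1,0,0,0],[0,0,2.8,0,0,0],[0,0,3.5,0,0,0],[0,0,4.2,0,0,0],[0,0,4.9,0,0,0],[0,0,5.5,0,0,0],[0,0,6,0,0,0],[0,0,6.3,0,0,0]],
], force=60)

```text
time_s: 5.97
eef_pos: [0.462, -0.3338, 0.2391]
tcp_rot: [179.5, 69.8, -165.6]
force: [0.3, 0.2, -2.2]
grip_width: 0.693
```

Run:
```python
from h import *
s=read_state();print(s['q'],s['force'],s['grip_width'])
delta([.55,.08,.24],rot(5,70))
p,d=capture("side");cv2.imwrite("pics/p5.png",cv2.resize(p[60:230,240:420,::-1],None,fx=3,fy=3))
```

```text
[-72.75186648  21.78265942 -41.57016908  20.29409998  69.62039006
 -83.05288138] [ 0.32809067  0.19770297 -2.2019254 ] 0.6930029187156577
row [ 2.933 13.793  0.03 ] [-0.12 -0.27 -9.83] | 9.8
```

View pics/p5.png

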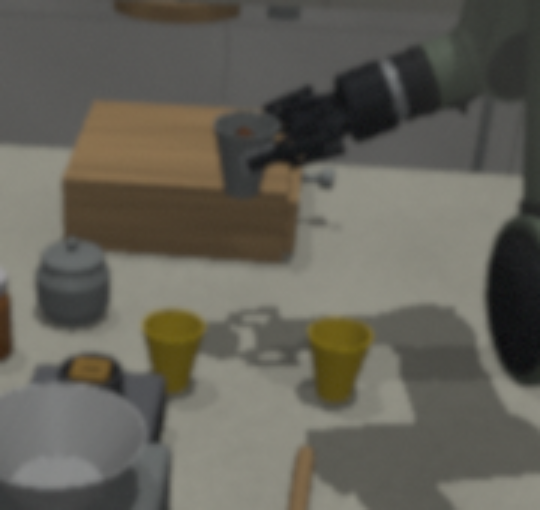

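Emit:
play_rows([
  [[0.2,0.4,0,0,0,-0.5],[0.4,1.1,0,0,0,-1],[0.6,1.9,0,0,0,-1.5],[0.8,2.7,0,0,0,-2],[1.0,3.5,0,0,0,-2.5],[1.2,4.3,0,0,0,-3],[1.4,5.1,0,0,0,-3.5],[1.6,5.9,0,0,0,-4],[1.8,6.7,0,0,0,-4.5],[2.0,7.5,0,0,0,-5],[2.2,8.3,0,0,0,-5.5],[2.4,9.1,0,0,0,-6]],
])

```text
time_s: 7.02
eef_pos: [0.5541, -0.0721, 0.2493]
tcp_rot: [178.2, 68.4, -172.1]
force: [0.1, 0.1, -2.4]
grip_width: 0.695
```

Run:
```python
from h import *
s=read_state();print(s['q'],s['force'],s['grip_width'])
delta([.608,.057,.22],rot(5,70))
```

```text
[-35.49189111  12.07898881 -74.26830924 -56.96774312  41.35650007
 -19.70867009] [ 0.12505118  0.09682709 -2.43842754] 0.6945790855927064
row [ 1.797  4.305 -0.976] [-0.44 -1.68 -4.55] | 4.9
```

Emit:
play_rows([
  [[0.3,0.3,-0.1,0,0,-0.5],[0.6,0.7,-0.2,0,0,-1],[1.0,1.1,-0.3,0,0,-1.5],[1.4,1.6,-0.4,0,0,-2],[1.8,2.1,-0.5,0,0,-2.5],[1.8,2.6,-0.5,0,0,-3],[1.8,3.1,-0.5,0,0,-3.5],[1.8,3.6,-0.5,0,0,-4],[1.8,4.0,-0.5,0,0,-4.5],[1.8,4.2,-0.5,0,0,-4.5],[1.8,4.3,-0.5,0,0,-4.5],[1.8,4.3,-0.5,0,0,-4.5]],
])

```text
time_s: 8.02
eef_pos: [0.6074, 0.0569, 0.234]
tcp_rot: [178.4, 68.4, -176.3]
force: [-0.2, -0.3, -2.0]
grip_width: 0.693
```

Run:
```python
from h import *
s=read_state();print(s['q'],s['force'],s['grip_width'])
delta([.608,.057,.22],rot(5,70))
R0=R.from_euler('xyz',s['tcp_rot'],degrees=True).as_matrix();print("t",R0[:,2])
```

```text
[ -7.0854482   20.24517343 -72.83371285 -70.98149037  11.63908674
  -4.0289552 ] [-0.18572816 -0.30529778 -1.97892275] 0.6928622757271073
row [ 0.019  0.002 -0.466] [-0.46 -1.67 -0.22] | 1.7
t [ 0.92544897  0.08826658 -0.36844704]
```

Emit:
play_rows([
  [[0,0,-0.1,-5.55,-0.53,2.21],[0,0,-0.2,-11.1,-1.06,4.42],[0,0,-0.3,-16.65,-1.59,6.63],[0,0,-0.4,-22.2,-2.12,8.84],[0,0,-0.4,-27.75,-2.65,11.05],[0,0,-0.4,-33.3,-3.18,13.26],[0,0,-0.4,-38.85,-3.71,15.47],[0,0,-0.4,-44.4,-4.24,17.68],[0,0,-0.4,-50,-4.77,19.9],[0,0,-0.4,-55.5,-5.3,22.1],[0,0,-0.4,-61,-5.83,24.3],[0,0,-0.4,-64.8,-6.18,25.8]],
])

```text
time_s: 9.02
eef_pos: [0.6079, 0.0551, 0.2225]
tcp_rot: [-112.9, 18.9, -92.4]
force: [1.0, 0.6, -1.4]
grip_width: 0.691
```

Run:
```python
from h import *
s=read_state();print(s['q'],s['force'],s['grip_width'])
R0=R.from_euler('xyz',s['tcp_rot'],degrees=True).as_matrix();print("t",R0[:,2])
p,d=capture("side");cv2.imwrite("pics/p6.png",cv2.resize(p[120:280,200:420,::-1],None,fx=3,fy=3))
```

```text
[ -7.34505026  23.17347714 -73.35518881 -74.47991279  11.8415098
 -74.35283482] [ 1.02261422  0.62410733 -1.38229193] 0.6907615416469345
t [ 0.9259307   0.08754845 -0.3674066 ]
```

View pics/p6.png

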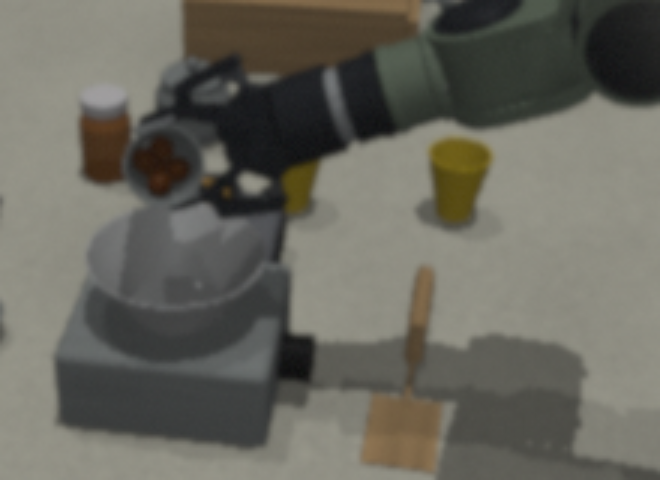

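The tumbler lies near horizontal over the hopper's far half with the lumps still inside. I'll go on rolling slowly.

Emit:
play_rows([
  [[0,0,0,-3.7,-0.35,1.47],[0,0,0,-7.4,-0.7,2.94],[0,0,0,-11.1,-1.05,4.41],[0,0,0,-14.8,-1.4,5.88],[0,0,0,-18.5,-1.75,7.35],[0,0,0,-22.2,-2.1,8.82],[0,0,0,-25.9,-2.45,10.3],[0,0,0,-29.6,-2.8,11.8],[0,0,0,-33.3,-3.15,13.2],[0,0,0,-37,-3.5,14.7],[0,0,0,-40.7,-3.85,16.2],[0,0,0,-44.4,-4.2,17.6]],
])

```text
time_s: 10.07
eef_pos: [0.608, 0.0554, 0.2228]
tcp_rot: [-114.0, -25.3, -73.8]
force: [-0.7, -0.3, -1.6]
grip_width: 0.688
```

Emit:
play_rows([
  [[0,0,0,-3.7,-0.35,1.47],[0,0,0,-7.4,-0.7,2.94],[0,0,0,-11.1,-1.05,4.41],[0,0,0,-14.8,-1.4,5.88],[0,0,0,-18.5,-1.75,7.35],[0,0,0,-22.2,-2.1,8.82],[0,0,0,-25.9,-2.45,10.3],[0,0,0,-25.9,-2.45,10.3],[0,0,0,-25.9,-2.45,10.3],[0,0,0,-25.9,-2.45,10.3]],
])

```text
time_s: 10.9
eef_pos: [0.6079, 0.0559, 0.2227]
tcp_rot: [-124.8, -49.7, -56.7]
force: [-0.0, 0.3, -0.4]
grip_width: 0.696
```

Run:
```python
from h import *
s=read_state();print(s['q'],s['force'],s['grip_width'])
p,d=capture("side");cv2.imwrite("pics/p7.png",cv2.resize(p[120:280,200:420,::-1],None,fx=3,fy=3))
p,d=capture("top");cv2.imwrite("pics/p8.png",cv2.resize(p[130:290,200:400,::-1],None,fx=3,fy=3))
```

```text
[  -7.22321831   23.0182875   -73.29529564  -74.20750912   11.73520287
 -149.88669489] [-0.00665402  0.27676111 -0.40411794] 0.6959688532256743
```

View pics/p7.png

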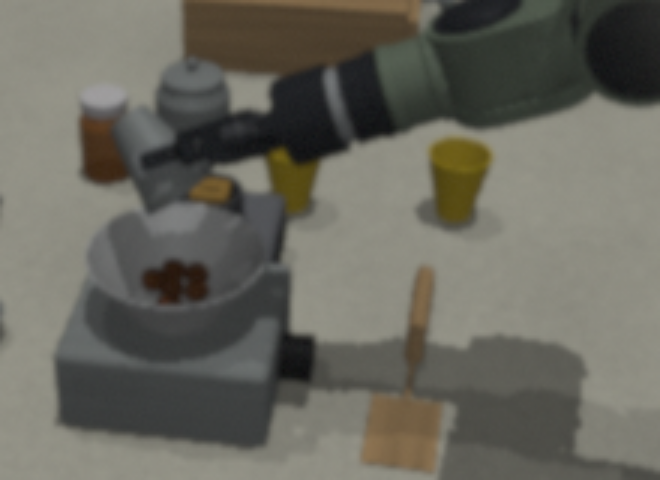

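View pics/p8.png

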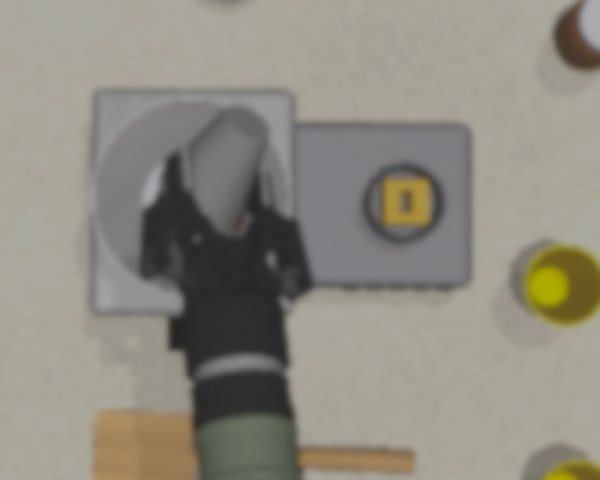

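Lumps are in the hopper. I'll raise with the tilt held so I can count them.

Emit:
play_rows([
  [[0,0,0.3,-3.7,-0.35,1.47],[0,0,0.8,-7.4,-0.7,2.94],[0,0,1.3,-11,-1.05,4.4],[0,-0.4,1.8,-11,-1.05,4.4],[0,-0.9,2.0,-11,-1.05,4.4],[0,-1.5,2.0,-11,-1.05,4.4],[0,-2.2,2.0,-11,-1.05,4.4],[0,-3,2.0,-11,-1.05,4.4],[0,-3.8,2,-11,-1.05,4.4],[0,-4.5,2,-11,-1.05,4.4]],
])

```text
time_s: 11.83
eef_pos: [0.6075, -0.08, 0.2828]
tcp_rot: [-135.6, -58.9, -43.4]
force: [-0.3, 0.6, -1.4]
grip_width: 0.692
```

Run:
```python
from h import *
s=read_state();print(s['q'],s['force'],s['grip_width'])
p,d=capture("side");cv2.imwrite("pics/p9.png",cv2.resize(p[150:270,200:320,::-1],None,fx=4.5,fy=4.5,interpolation=2))
p,d=capture("top");cv2.imwrite("pics/p10.png",cv2.resize(p[130:290,200:400,::-1],None,fx=4,fy=3.7,interpolation=2))
```

```text
[ -28.94248818    9.29081843  -67.19516048  -50.83783313   31.65907321
 -171.27112291] [-0.3047544   0.56418935 -1.39961953] 0.6919828995577024
```

View pics/p9.png

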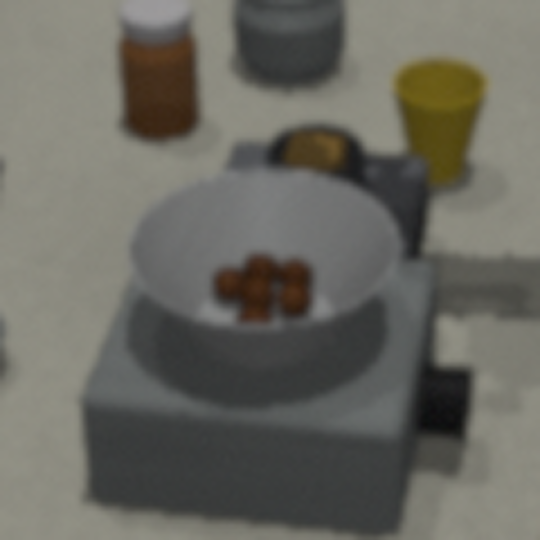

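View pics/p10.png

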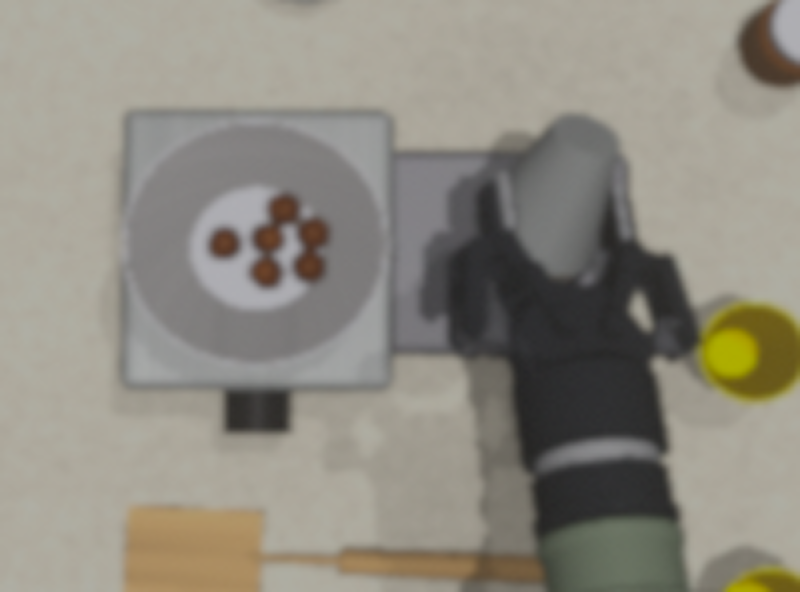

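All six lumps lie on the hopper floor. Next I'll roll the tumbler back upright on the way to its old spot.

Run:
```python
from h import *
Rt=R.from_euler('xyz',[179.4,69.8,-165.8],degrees=True).as_matrix()
delta([.462,-.334,.24],Rt)
```

```text
row [-4.878 -8.395 -1.443] [142.7   24.78 -52.46] | 154.0
```

Emit:
play_rows([
  [[-0.2,-0.35,0,5.95,1.03,-2.19],[-0.4,-0.7,0,11.9,2.06,-4.37],[-0.6,-1.05,0,17.8,3.1,-6.56],[-0.8,-1.4,0,23.8,4.13,-8.74],[-1.0,-1.75,0,29.7,5.16,-10.9],[-1.2,-2.1,0,35.7,6.2,-13.1],[-1.4,-2.45,0,41.6,7.2,-15.3],[-1.6,-2.8,0,47.6,8.3,-17.5],[-1.8,-3.2,0,53.5,9.3,-19.7],[-2.0,-3.6,0,59.5,10.3,-21.9],[-2.2,-4.0,0,65.4,11.4,-24],[-2.4,-4.4,0,71.3,12.4,-26.2]],
])

```text
time_s: 12.93
eef_pos: [0.5355, -0.2104, 0.2825]
tcp_rot: [-114.8, 11.0, -84.2]
force: [-0.0, 0.2, -2.2]
grip_width: 0.695
```

Run:
```python
from h import *
print(read_state()['q'])
Rt=R.from_euler('xyz',[179.4,69.8,-165.8],degrees=True).as_matrix()
delta([.462,-.334,.24],Rt)
```

```text
[ -54.067453      6.23029095  -57.82420156  -17.29252598   55.6184967
 -119.22018481]
row [-2.449 -4.121 -1.417] [ 71.11  12.68 -26.13] | 76.8
```

Emit:
play_rows([
  [[-0.2,-0.35,0,5.95,1.05,-2.19],[-0.4,-0.7,0,11.9,2.1,-4.37],[-0.6,-1.05,-0.1,17.8,3.15,-6.56],[-0.8,-1.4,-0.2,23.8,4.2,-8.74],[-1.0,-1.75,-0.3,29.7,5.25,-10.9],[-1.2,-2.1,-0.4,35.6,6.3,-13.1],[-1.45,-2.45,-0.6,41.5,7.4,-15.3],[-1.7,-2.8,-0.8,47.5,8.4,-17.5],[-1.9,-3.2,-1,53.4,9.5,-19.6],[-2.1,-3.6,-1.2,59.3,10.5,-21.8],[-2.3,-3.9,-1.3,65.2,11.6,-24],[-2.45,-4.12,-1.4,71.1,12.7,-26.1]],
])

```text
time_s: 13.93
eef_pos: [0.4622, -0.3346, 0.2398]
tcp_rot: [179.4, 69.7, -165.8]
force: [-0.1, 0.3, -0.9]
grip_width: 0.696
```

Emit:
play_rows([
  [[0,0,0,0,0,0],[0,0,0,0,0,0],[0,0,0,0,0,0]],
])

```text
time_s: 14.18
eef_pos: [0.4626, -0.3334, 0.2405]
tcp_rot: [-179.3, 69.7, -164.4]
force: [0.6, 0.3, -1.3]
grip_width: 0.69
```

Run:
```python
from h import *
print(read_state()['q'])
Rt=R.from_euler('xyz',[179.4,69.8,-165.8],degrees=True).as_matrix()
delta([.462,-.334,.05],Rt)
p,d=capture("side");cv2.imwrite("pics/p11.png",cv2.resize(p[80:180,280:380,::-1],None,fx=6,fy=6,interpolation=2))
```

```text
[-72.66354623  21.58593497 -41.580152    20.23990408  69.59016536
 -83.21856364]
row [-0.019 -0.02  -6.35 ] [ 0.44  0.05 -0.21] | 0.5
```

View pics/p11.png

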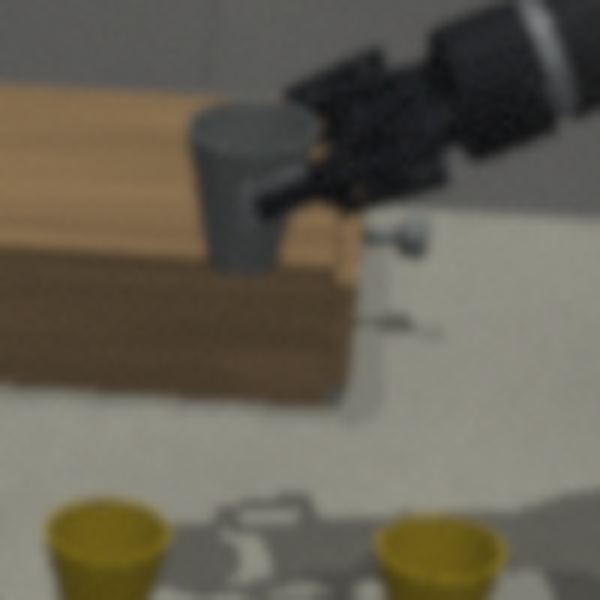

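Emit:
play_rows([
  [[0,0,-0.3,0,0,0],[0,0,-0.9,0,0,0],[0,0,-1.6,0,0,0],[0,0,-2.3,0,0,0],[0,0,-3,0,0,0],[0,0,-3.7,0,0,0],[0,0,-4.4,0,0,0],[0,0,-5,0,0,0],[0,0,-5.5,0,0,0],[0,0,-5.8,0,0,0],[0,0,-6.0,0,0,0],[0,0,-6.1,0,0,0]],
])

```text
time_s: 15.23
eef_pos: [0.4624, -0.3338, 0.057]
tcp_rot: [-179.7, 69.7, -164.8]
force: [0.1, -0.4, -0.4]
grip_width: 0.691
```

Emit:
play_rows([
  [[0,0,-0.05,0,0,0],[0,0,-0.1,0,0,0],[0,0,-0.15,0,0,0],[0,0,-0.2,0,0,0],[0,0,-0.22,0,0,0],[0,0,-0.22,0,0,0]],
])

```text
time_s: 15.73
eef_pos: [0.4623, -0.3343, 0.0512]
tcp_rot: [-179.6, 69.8, -164.7]
force: [-1.4, 0.2, -1.0]
grip_width: 0.69
```

Emit:
play_rows([
  [[0,0,-0.03,0,0,0],[0,0,-0.06,0,0,0],[0,0,-0.09,0,0,0],[0,0,-0.09,0,0,0]],
])

```text
time_s: 16.07
eef_pos: [0.4626, -0.3343, 0.0493]
tcp_rot: [-179.6, 69.9, -164.7]
force: [-0.7, -0.7, 4.9]
grip_width: 0.697
```

Run:
```python
from h import *
p,d=capture("side");cv2.imwrite("pics/p12.png",cv2.resize(p[130:210,280:380,::-1],None,fx=6,fy=6,interpolation=2))
```

```text
(no output)
```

View pics/p12.png

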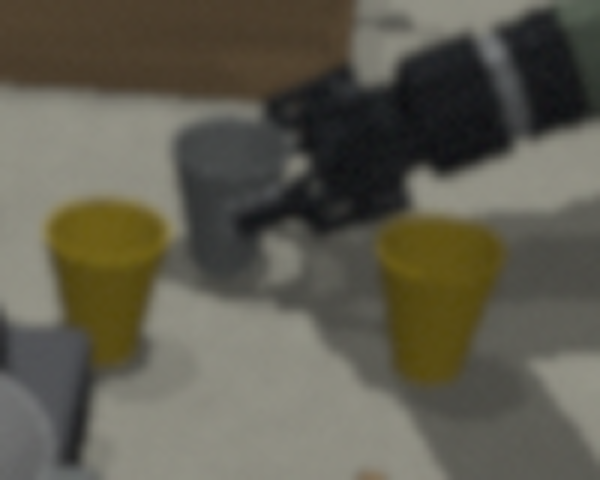

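Contact with the counter shows 4.9 N up, and the tumbler is upright. I'll open, then back out along the tool axis.

Emit:
play_rows([
  [[0,0,0,0,0,0],[0,0,0,0,0,0],[0,0,0,0,0,0],[0,0,0,0,0,0],[0,0,0,0,0,0],[0,0,0,0,0,0]],
], fingers=-1)

```text
time_s: 16.62
eef_pos: [0.4622, -0.3342, 0.0482]
tcp_rot: [-179.7, 69.7, -164.8]
force: [-0.6, 0.2, -0.0]
grip_width: 0.999
```

Emit:
play_rows([
  [[-0.15,-0.04,0.05,0,0,0],[-0.4,-0.11,0.15,0,0,0],[-0.8,-0.22,0.3,0,0,0],[-1.3,-0.36,0.49,0,0,0],[-1.8,-0.5,0.68,0,0,0],[-2.3,-0.63,0.87,0,0,0],[-2.8,-0.77,1.05,0,0,0],[-3.3,-0.9,1.24,0,0,0],[-3.6,-1.0,1.8,0,0,0],[-3.6,-1.0,2.8,0,0,0],[-3.6,-1.0,3.8,0,0,0],[-3.6,-1.0,4.8,0,0,0]],
])

```text
time_s: 17.62
eef_pos: [0.3539, -0.3642, 0.1932]
tcp_rot: [-179.8, 69.8, -165.0]
force: [0.4, -1.1, 0.9]
grip_width: 0.997
```

Run:
```python
from h import *
s=read_state();print(s['q'],s['force'])
p,d=capture("side");cv2.imwrite("pics/p13.png",cv2.resize(p[130:280,200:380,::-1],None,fx=4,fy=4,interpolation=2))
p,d=capture("top");np.save("t2.npy",p);cv2.imwrite("pics/p14.png",cv2.resize(p[180:320,360:500,::-1],None,fx=4,fy=4,interpolation=2))
Rk=rot(207.5,0,False); # yaw 207.5 down
import numpy as np
Rk=R.from_euler('z',207.5,degrees=True).as_matrix()@R.from_euler('x',180,degrees=True).as_matrix()
delta([.487,.372,.2],Rk)
```

```text
[ -87.31617383   32.71007294  -34.62147393   52.3753479    66.53547546
 -121.93935966] [ 0.43259805 -1.09838257  0.89851328]
row [ 4.419 24.59   0.147] [-24.88  65.29  10.78] | 70.7
```

View pics/p13.png

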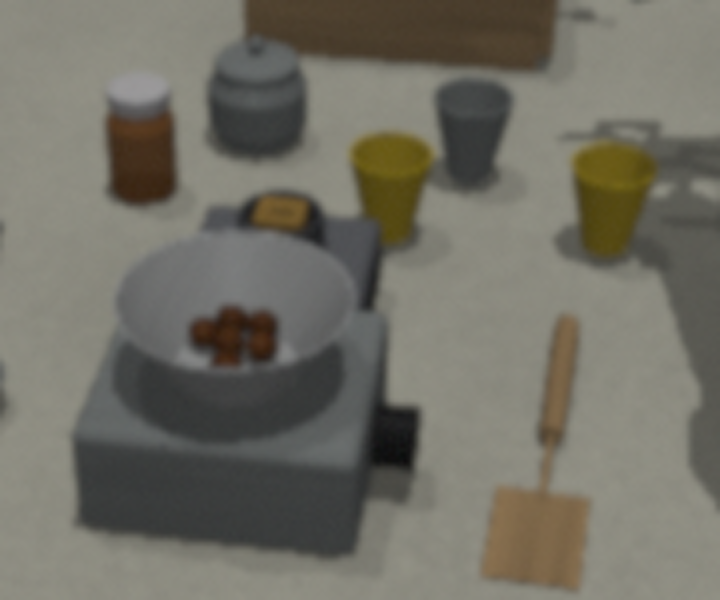

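View pics/p14.png

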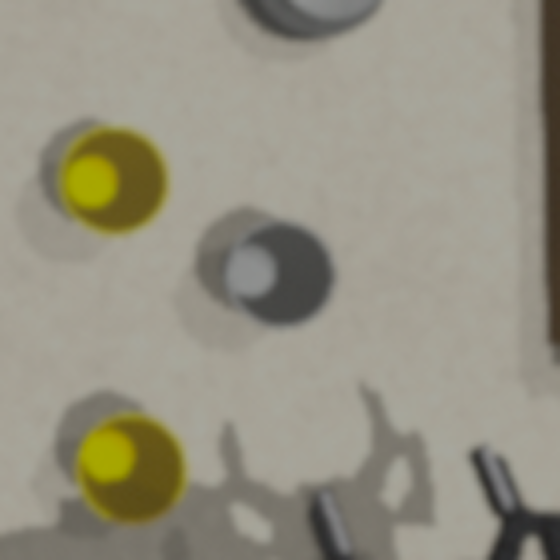

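Tumbler upright and empty at its old spot, six lumps in the hopper. I'm going to the key.

Emit:
play_rows([
  [[0.1,0.3,0.4,-2.1,5.45,0.9],[0.2,0.8,0.8,-4.2,10.9,1.8],[0.4,1.4,1.2,-6.2,16.4,2.7],[0.6,2,1.6,-8.3,21.8,3.6],[0.8,2.8,2,-10.4,27.3,4.5],[1,3.6,2.4,-12.4,32.7,5.4],[1.2,4.4,2.8,-14.5,38.2,6.3],[1.4,5.2,3,-16.6,43.6,7.2],[1.6,6,3,-18.7,49,8.1],[1.9,7,3,-20.7,54.5,9],[2.2,8,3,-22.8,59.9,9.9],[2.5,9,3,-24.9,65.3,10.8]],
])

```text
time_s: 18.72
eef_pos: [0.4298, -0.0929, 0.2829]
tcp_rot: [-180.0, -0.2, -152.7]
force: [0.5, 0.1, -0.4]
grip_width: 1.0
```

Emit:
play_rows([
  [[0.2,1,0,0,0,0],[0.4,2.1,0,0,0,0],[0.6,3.3,0,0,0,0],[0.8,4.5,0,0,0,0],[1,5.7,0,0,0,0],[1.2,6.9,0,0,0,0],[1.4,8.1,0,0,0,0],[1.6,9.3,0,0,0,0],[1.8,10.5,0,0,0,0],[1.9,11.7,0,0,0,0],[1.9,12.9,0,0,0,0],[1.9,14,0,0,0,0]],
])

```text
time_s: 19.72
eef_pos: [0.4859, 0.328, 0.2809]
tcp_rot: [179.8, -0.1, -152.7]
force: [1.5, -0.2, -0.1]
grip_width: 1.001
```

```bash
cat >> h.py <<'E'
def down(yaw): return R.from_euler('z',yaw,degrees=True).as_matrix()@R.from_euler('x',180,degrees=True).as_matrix()
E
python3 - <<'E'
from h import *
s=read_state();print(s['q'],s['force'])
delta([.487,.372,.15],down(207.5))
E
```

```text
[26.72820641 21.59863849 -1.9626333  66.51941336  0.15815176 -0.55120236] [ 1.52811444 -0.18538582 -0.13068057]
row [ 0.036  1.467 -4.364] [-0.1  -0.14  0.22] | 0.3
```

Run:
```python
from h import *
def bx(x,y,yaw,sx,sy,z0,z1):
    c,s=np.cos(np.radians(yaw)),np.sin(np.radians(yaw));o=[]
    for z in(z0,z1):
        for a,b in((-1,-1),(1,-1),(1,1),(-1,1)): o.append((x+c*a*sx/2-s*b*sy/2,y+s*a*sx/2+c*b*sy/2,z))
    return np.array(o)
out=[]
for n,(x0,y0,x1,y1),s in(("side",(255,300,315,360),10),("top",(125,215,175,265),12)):
    p=np.load(n+"0c.npy");im=cv2.resize(p[y0:y1,x0:x1,::-1],None,fx=s,fy=s,interpolation=2)
    for B,col in((bx(.487,.372,27.5,.034,.010,.040,.080),(0,255,0)),(bx(.487,.3735,27.8,.08,.06,0,.034),(255,255,0))):
        q=(proj(n,B)+.5-[x0,y0])*s
        for i in range(4):
            for a,b in((i,(i+1)%4),(i+4,(i+1)%4+4),(i,i+4)): cv2.line(im,tuple(map(int,q[a])),tuple(map(int,q[b])),col,1)
    cv2.imwrite(f"pics/o_{n}.png",im)
```

```text
(no output)
```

View pics/o_side.png

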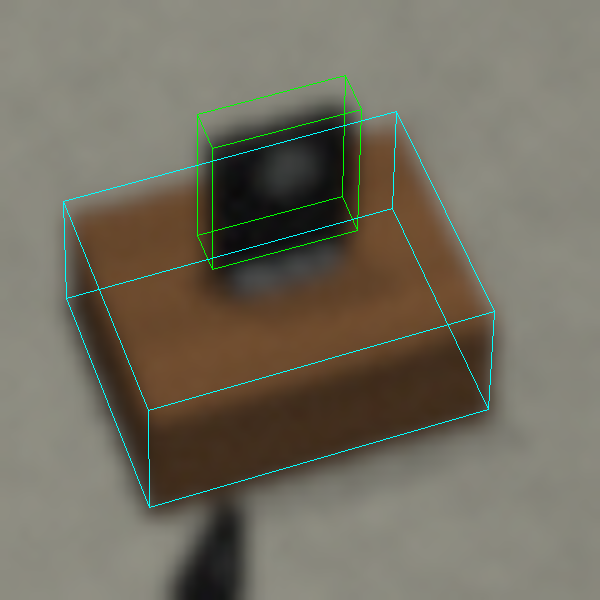

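View pics/o_top.png

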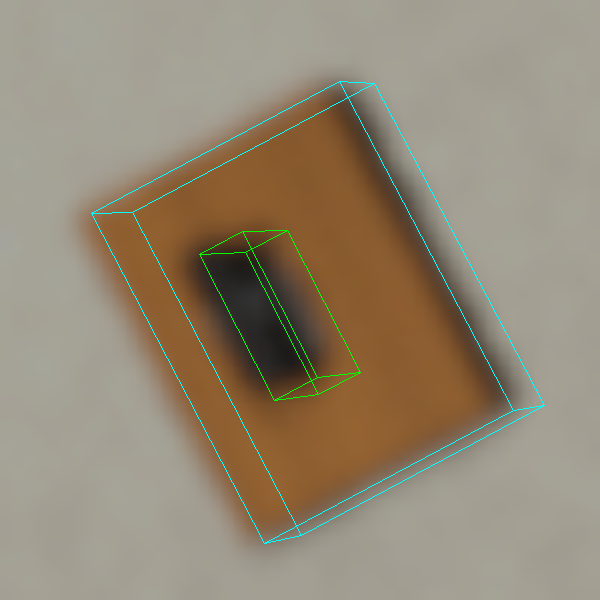

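Run:
```python
from h import *
def bx(x,y,yaw,sx,sy,z0,z1):
    c,s=np.cos(np.radians(yaw)),np.sin(np.radians(yaw));o=[]
    for z in(z0,z1):
        for a,b in((-1,-1),(1,-1),(1,1),(-1,1)): o.append((x+c*a*sx/2-s*b*sy/2,y+s*a*sx/2+c*b*sy/2,z))
    return np.array(o)
ims=[]
for n,(x0,y0,x1,y1),s in(("side",(255,300,315,360),6.6),("top",(125,215,175,265),8)):
    p=np.load(n+"0c.npy");im=cv2.resize(p[y0:y1,x0:x1,::-1],None,fx=s,fy=s,interpolation=2)
    for B,col in((bx(.4885,.375,27.5,.034,.010,.040,.080),(0,255,0)),(bx(.488,.375,27.8,.08,.06,0,.034),(255,255,0))):
        q=(proj(n,B)+.5-[x0,y0])*s
        for i in range(4):
            for a,b in((i,(i+1)%4),(i+4,(i+1)%4+4),(i,i+4)): cv2.line(im,tuple(map(int,q[a])),tuple(map(int,q[b])),col,1)
    ims.append(im[:396,:396])
ks=[]
for n,(x0,y0,x1,y1),s,P in(("side",(255,170,285,195),13,(.592,-.0965)),("top",(320,182,352,212),12.5,(.592,-.0965))):
    p=np.load(n+"0c.npy");im=cv2.resize(p[y0:y1,x0:x1,::-1],None,fx=s,fy=s,interpolation=2)
    B=bx(P[0],P[1],-.4,.036,.036,.101,.101);q=(proj(n,B)+.5-[x0,y0])*s
    for i in range(4): cv2.line(im,tuple(map(int,q[i])),tuple(map(int,q[(i+1)%4])),(0,255,0),1)
    B=bx(P[0],P[1],-.4,.0165,.0075,.101,.101);q=(proj(n,B)+.5-[x0,y0])*s
    for i in range(4): cv2.line(im,tuple(map(int,q[i])),tuple(map(int,q[(i+1)%4])),(255,0,255),1)
    ks.append(im)
cv2.imwrite("pics/o2.png",np.hstack(ims))
h=min(k.shape[0] for k in ks);cv2.imwrite("pics/o3.png",np.hstack([k[:h] for k in ks]))
```

```text
(no output)
```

View pics/o2.png

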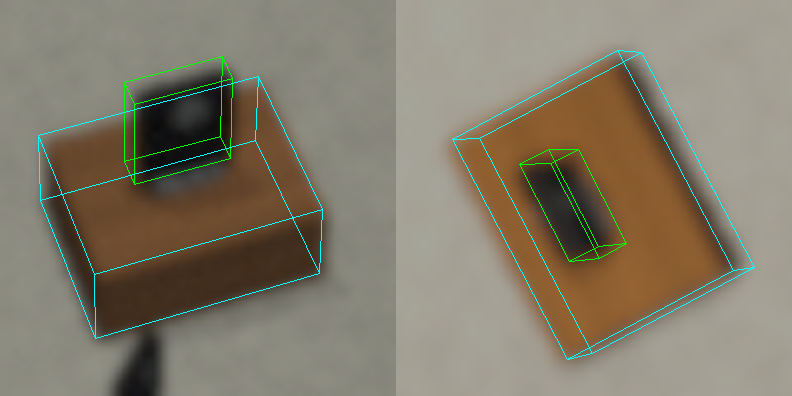

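View pics/o3.png

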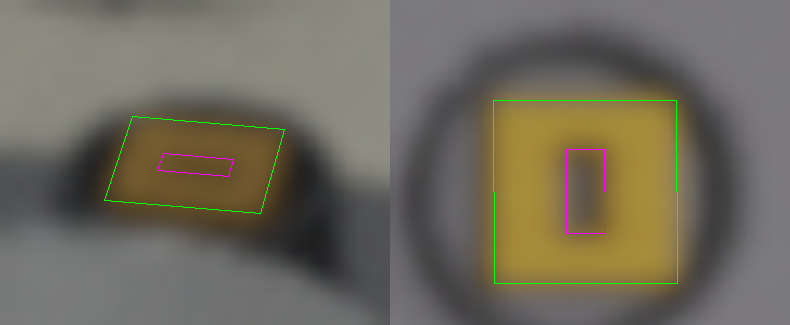

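Run:
```python
from h import *
delta([.4885,.375,.14],down(207.6))
```

```text
row [ 0.086  1.567 -4.698] [-0.1  -0.14  0.32] | 0.4
```

Emit:
play_rows([
  [[0.02,0.3,-0.5,0,0,0],[0.04,0.8,-1,0,0,0.1],[0.06,1.3,-1.6,0,0,0.2],[0.08,1.57,-2.2,0,0,0.3],[0.09,1.57,-2.8,0,0,0.3],[0.09,1.57,-3.4,0,0,0.3],[0.09,1.57,-4,0,0,0.3],[0.09,1.57,-4.5,0,0,0.3],[0.09,1.57,-4.7,0,0,0.3],[0.09,1.57,-4.7,0,0,0.3],[0.09,1.57,-4.7,0,0,0.3]],
], fingers=0.3)

```text
time_s: 20.63
eef_pos: [0.4889, 0.3729, 0.141]
tcp_rot: [179.9, -0.1, -152.5]
force: [0.1, -1.4, 0.2]
grip_width: 0.351
```

Run:
```python
from h import *
s=read_state();print(s['q'],s['force'],s['grip_width'])
delta([.4885,.375,.061],down(207.6))
p,d=capture("side");cv2.imwrite("pics/p15.png",cv2.resize(p[270:380,220:340,::-1],None,fx=5,fy=5,interpolation=2))
p,d=capture("top");cv2.imwrite("pics/p16.png",cv2.resize(p[190:290,90:210,::-1],None,fx=5,fy=5,interpolation=2))
```

```text
[30.38648653 30.36399295 -9.35222581 50.33431234  0.15220556  2.84552778] [ 0.12740278 -1.39810442  0.1651256 ] 0.35138739038686506
row [-0.012  0.071 -2.666] [-0.11 -0.12  0.06] | 0.2
```

View pics/p15.png

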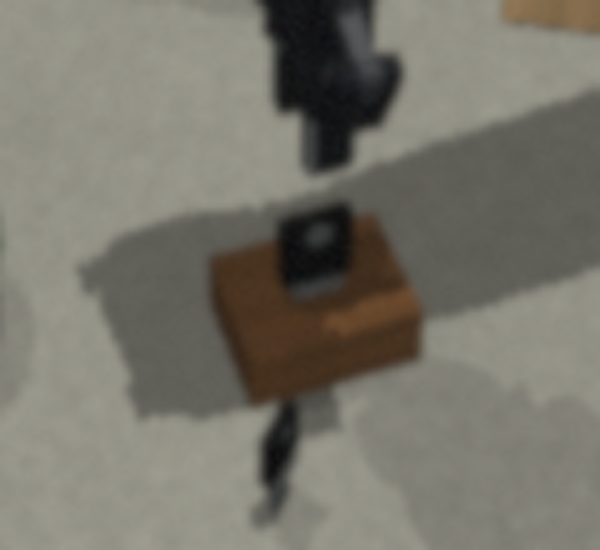

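View pics/p16.png

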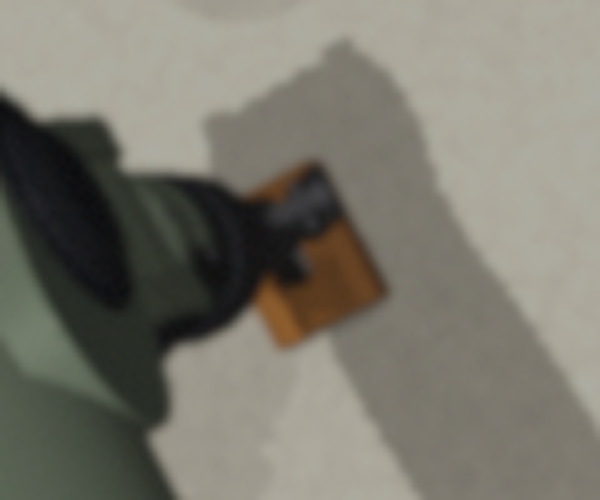

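The gripper stands over the bow with jaws across its thin side. I'll descend and close gently.

Emit:
play_rows([
  [[0,0.02,-0.3,0,0,0],[0,0.04,-0.7,0,0,0],[0,0.04,-1.1,0,0,0],[0,0.04,-1.5,0,0,0],[0,0.04,-1.8,0,0,0],[0,0.04,-2.1,0,0,0],[0,0.04,-2.4,0,0,0],[0,0.04,-2.6,0,0,0],[0,0.04,-2.67,0,0,0],[0,0.04,-2.67,0,0,0],[0,0.04,-2.67,0,0,0]],
])

```text
time_s: 21.65
eef_pos: [0.4892, 0.3742, 0.0614]
tcp_rot: [179.8, 0.0, -152.5]
force: [0.5, 0.5, 1.1]
grip_width: 0.351
```

Emit:
play_rows([
  [[0,0,0,0,0,0],[0,0,0,0,0,0],[0,0,0,0,0,0],[0,0,0,0,0,0],[0,0,0,0,0,0],[0,0,0,0,0,0]],
], fingers=1, force=25)

```text
time_s: 22.15
eef_pos: [0.4891, 0.3749, 0.0618]
tcp_rot: [179.8, 0.1, -152.4]
force: [-0.8, 2.6, 3.8]
grip_width: 0.11
```

Run:
```python
from h import *
s=read_state();print(s)
p,d=capture("side");cv2.imwrite("pics/p17.png",cv2.resize(p[270:380,220:340,::-1],None,fx=5,fy=5,interpolation=2))
```

```text
{'time_s': 22.15, 'q': array([ 30.50713371,  35.41389964, -13.6915862 ,  40.82288664,
         0.21690299,   2.9452476 ]), 'dq': array([-0.01737519, -0.11872667, -0.00382405, -0.05296937,  0.02117223,
        0.03375436]), 'effort': array([-2.14672945e+00, -5.19121313e+01,  2.03906608e+01,  2.05119053e-02,
       -1.08414721e+00,  3.76999669e-03]), 'eef_pos': array([0.48913626, 0.37489046, 0.06183039]), 'tcp_rot': array([ 1.79779703e+02,  6.03881035e-02, -1.52438094e+02]), 'force': array([-0.77566427,  2.58298514,  3.77142472]), 'moment': array([0.65311643, 0.35272732, 0.00215678]), 'grip_width': 0.11030406811230285}
```

View pics/p17.png

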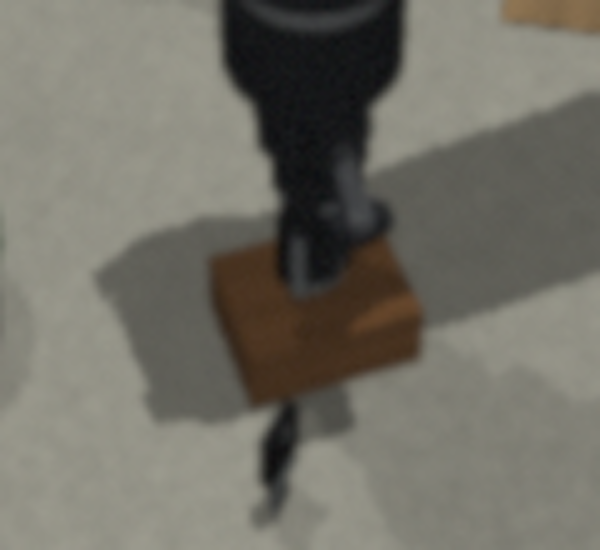

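Emit:
play_rows([
  [[0,0.01,0,0,0,0],[0,0.02,0,0,0,0],[0,0.02,0,0,0,0]],
], force=70)

```text
time_s: 22.45
eef_pos: [0.4892, 0.3749, 0.0619]
tcp_rot: [179.8, 0.0, -152.5]
force: [-2.5, 1.5, 5.9]
grip_width: 0.107
```

Emit:
play_rows([
  [[0,0,0.1,0,0,0],[0,0,0.3,0,0,0],[0,0,0.6,0,0,0],[0,0,0.9,0,0,0],[0,0,1.2,0,0,0],[0,0,1.6,0,0,0],[0,0,2.2,0,0,0],[0,0,3,0,0,0],[0,0,3.9,0,0,0],[0,0,4.8,0,0,0],[0,0,5.6,0,0,0],[0,0,6,0,0,0]],
])

```text
time_s: 23.45
eef_pos: [0.4905, 0.3749, 0.2463]
tcp_rot: [179.9, 0.3, -152.5]
force: [-0.1, -0.2, 0.2]
grip_width: 0.107
```

Run:
```python
from h import *
s=read_state();print(s['force'],s['moment'],s['grip_width'])
p,d=capture("side");cv2.imwrite("pics/p18.png",cv2.resize(p[200:360,220:340,::-1],None,fx=4,fy=4,interpolation=2))
delta([.592,-.0965,.24],down(179.6))
```

```text
[-0.07150786 -0.24136883  0.2266909 ] [ 0.05067752 -0.01644684  0.03691336] 0.10670761135958899
row [  3.361 -15.728  -0.255] [ -0.22   0.43 -27.92] | 27.9
```

View pics/p18.png

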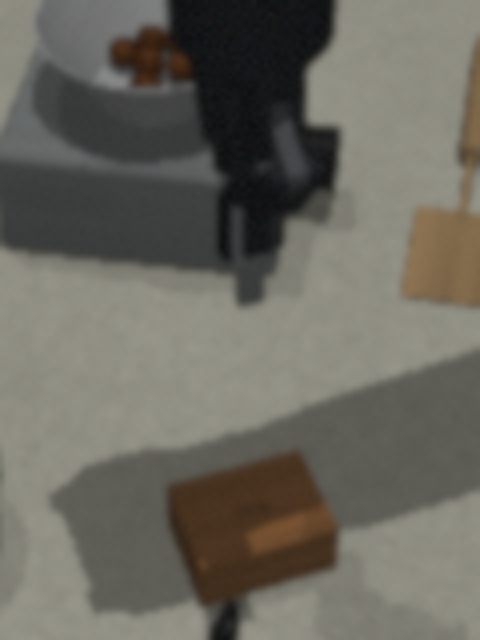

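Emit:
play_rows([
  [[0.1,-0.5,0,0,0,-2.3],[0.3,-1.2,0,0,0,-4.7],[0.5,-2,0,0,0,-7],[0.7,-2.8,0,0,0,-9.3],[0.9,-3.6,0,0,0,-11.6],[1.1,-4.4,0,0,0,-14],[1.3,-5.2,0,0,0,-16.3],[1.5,-6,0,0,0,-18.6],[1.7,-6.8,0,0,0,-21],[1.9,-7.6,0,0,0,-23.3],[2.1,-8.4,0,0,0,-25.6],[2.3,-9.2,0,-0.2,0.4,-27.9]],
])

```text
time_s: 24.5
eef_pos: [0.5569, 0.0962, 0.2403]
tcp_rot: [-180.0, -0.6, 179.4]
force: [0.2, 0.0, -0.1]
grip_width: 0.101
```

Emit:
play_rows([
  [[0.2,-0.8,0,0,0,0],[0.4,-1.6,0,0,0,0],[0.6,-2.4,0,0,0,0],[0.8,-3.2,0,0,0,0],[0.9,-4,0,0,0,0],[1,-4.8,0,0,0,0],[1.06,-5.5,0,0,0,0],[1.06,-6.1,0,0,0,0],[1.06,-6.5,0,0,0,0],[1.06,-6.5,0,0,0,0],[1.06,-6.5,0,0,0,0],[1.06,-6.5,0,0,0,0]],
])

```text
time_s: 25.5
eef_pos: [0.5893, -0.0957, 0.2409]
tcp_rot: [179.9, -0.5, 179.6]
force: [0.4, 0.1, -0.1]
grip_width: 0.106
```

Run:
```python
from h import *
s=read_state();print(s['q'],s['force'],s['moment'],s['grip_width'])
delta([.592,-.0965,.175],down(179.6))
p,d=capture("side");np.save("s3.npy",p);cv2.imwrite("pics/p19.png",cv2.resize(p[100:220,220:320,::-1],None,fx=5,fy=5,interpolation=2))
p,d=capture("top");np.save("t3.npy",p);cv2.imwrite("pics/p20.png",cv2.resize(p[130:250,280:400,::-1],None,fx=5,fy=5,interpolation=2))
```

```text
[-1.62741997e+01  2.43319478e+01 -3.72037698e+00  6.24385095e+01
 -5.47968486e-02 -1.59177633e+01] [ 0.42113323  0.14662375 -0.14394278] [0.0098013  0.01259373 0.03820053] 0.10597341696204819
row [ 0.089 -0.028 -2.197] [-0.09 -0.49 -0.04] | 0.5
```

View pics/p19.png

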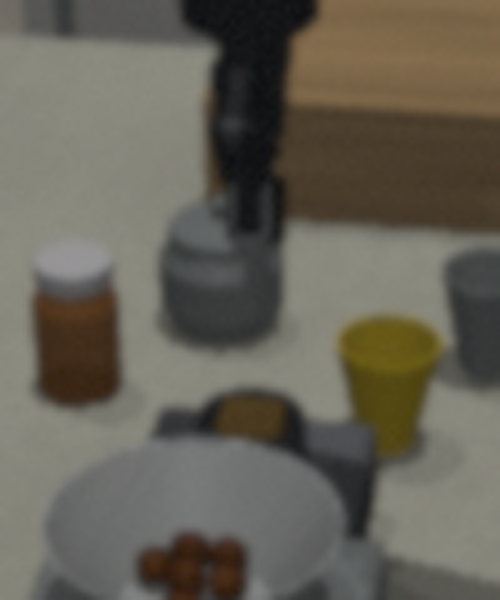

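View pics/p20.png

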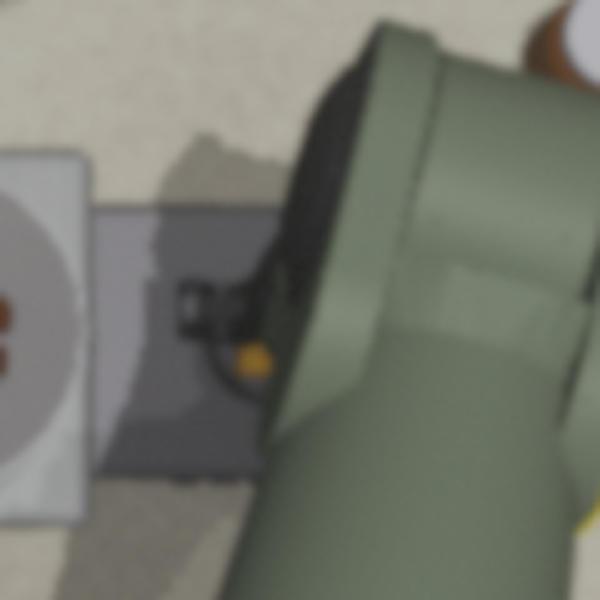

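Emit:
play_rows([
  [[0.04,-0.01,-0.3,0,-0.2,0],[0.09,-0.03,-0.8,0,-0.5,0],[0.09,-0.03,-1.3,0,-0.5,0],[0.09,-0.03,-1.8,0,-0.5,0],[0.09,-0.03,-2.2,0,-0.5,0],[0.09,-0.03,-2.4,0,-0.5,0],[0.09,-0.03,-2.4,0,-0.5,0],[0.09,-0.03,-2.4,0,-0.5,0]],
])

```text
time_s: 26.27
eef_pos: [0.5924, -0.0967, 0.169]
tcp_rot: [179.9, 0.0, 179.7]
force: [-0.0, -1.0, -0.5]
grip_width: 0.108
```

Run:
```python
from h import *
s=read_state();print(s['q'],s['force'],s['moment'],s['grip_width'])
acc=[capture("side")[0].astype(float) for _ in range(4)];p=np.mean(acc,0);np.save("s4.npy",p);p=np.clip(p*1.8,0,255).astype(np.uint8)
im=cv2.resize(p[155:200,250:295,::-1],None,fx=13,fy=13,interpolation=2)
tip=s['eef_pos']+[0,0,-.0575]
for P,c in((tip,(0,255,0)),((.592,-.0965,.101),(255,0,255))):
    q=(proj("side",np.array(P))+.5-[250,155])*13;print(q);cv2.circle(im,tuple(map(int,q)),4,c,1)
cv2.imwrite("pics/p21.png",im)
```

```text
[-16.35206977  27.392021    -9.87344154  52.72083415   0.07053232
 -16.02511016] [-0.02907119 -0.97587432 -0.47169853] [-0.00781359 -0.04022277 -0.02120338] 0.10779883010438088
[258.59665643 320.45207462]
[260.57811322 359.86054061]
```

View pics/p21.png

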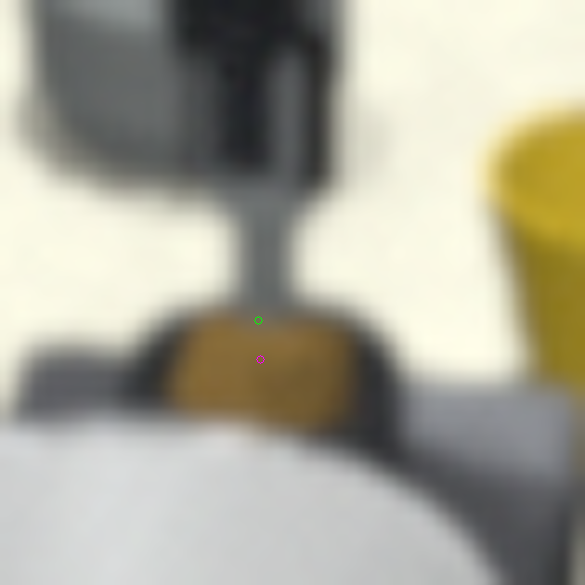

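The blade is over the plug: blade centre at crop x≈266, plug centre ≈262, under 1 mm apart once the side camera's known bias is allowed for. I'll descend slowly into the chamfer.

Emit:
play_rows([
  [[0,0,-0.08,0,0,0],[0,0,-0.16,0,0,0],[0,0,-0.24,0,0,0],[0,0,-0.32,0,0,0],[0,0,-0.39,0,0,0],[0,0,-0.45,0,0,0],[0,0,-0.5,0,0,0],[0,0,-0.54,0,0,0]],
])

```text
time_s: 27.13
eef_pos: [0.5924, -0.0972, 0.1527]
tcp_rot: [179.9, 0.0, 179.6]
force: [0.8, 0.5, 0.1]
grip_width: 0.109
```

Run:
```python
from h import *
s=read_state();print(s['eef_pos'],s['force'],s['moment'],s['grip_width'])
```

```text
[ 0.59241153 -0.09717764  0.15272634] [0.81423607 0.49526474 0.05562681] [-0.01522022  0.04042584 -0.04572746] 0.10916302357444181
```

The tip is about 6 mm below the mouth with no force, so it is in the slot. I'll keep going.

Emit:
play_rows([
  [[0,0,-0.06,0,0,0],[0,0,-0.12,0,0,0],[0,0,-0.18,0,0,0],[0,0,-0.24,0,0,0],[0,0,-0.3,0,0,0],[0,0,-0.34,0,0,0]],
])

```text
time_s: 27.63
eef_pos: [0.5929, -0.0981, 0.143]
tcp_rot: [-179.9, 0.1, 179.6]
force: [0.2, -3.9, 1.6]
grip_width: 0.11
```

Emit:
play_rows([
  [[0,0,-0.03,0,0,0],[0,0,-0.06,0,0,0],[0,0,-0.1,0,0,0],[0,0,-0.14,0,0,0],[0,0,-0.18,0,0,0],[0,0,-0.18,0,0,0]],
])

```text
time_s: 28.13
eef_pos: [0.5924, -0.0971, 0.137]
tcp_rot: [179.9, 0.0, 179.6]
force: [0.3, -3.0, -0.6]
grip_width: 0.11
```

Emit:
play_rows([
  [[0,0,-0.03,0,0,0],[0,0,-0.06,0,0,0],[0,0,-0.1,0,0,0],[0,0,-0.14,0,0,0],[0,0,-0.18,0,0,0],[0,0,-0.2,0,0,0]],
])

```text
time_s: 28.63
eef_pos: [0.5925, -0.0969, 0.1312]
tcp_rot: [179.9, 0.1, 179.6]
force: [0.3, -1.4, 2.1]
grip_width: 0.106
```

Emit:
play_rows([
  [[0,0,-0.03,0,0,0],[0,0,-0.06,0,0,0],[0,0,-0.09,0,0,0],[0,0,-0.09,0,0,0]],
])

```text
time_s: 28.97
eef_pos: [0.5924, -0.0969, 0.1288]
tcp_rot: [179.9, 0.1, 179.7]
force: [-0.9, -0.9, 3.7]
grip_width: 0.106
```

Emit:
play_rows([
  [[0,0,-0.03,0,0,0],[0,0,-0.05,0,0,0],[0,0,-0.05,0,0,0],[0,0,-0.05,0,0,0]],
])

```text
time_s: 29.3
eef_pos: [0.5925, -0.097, 0.1287]
tcp_rot: [179.9, 0.1, 179.6]
force: [-4.0, -1.0, 13.0]
grip_width: 0.107
```

Run:
```python
from h import *
s=read_state();print(s['eef_pos'],s['force'],s['moment'],s['grip_width'],s['q'])
p=np.mean([capture("side")[0].astype(float) for _ in range(3)],0);p=np.clip(p*1.8,0,255).astype(np.uint8)
cv2.imwrite("pics/p22.png",cv2.resize(p[155:200,250:295,::-1],None,fx=13,fy=13,interpolation=2))
```

```text
[ 0.59250694 -0.09695243  0.12874624] [-4.02347852 -1.00530959 12.98005643] [-0.10381509  0.87095647  0.0133828 ] 0.1074826771593089 [-16.37720015  29.59242347 -12.71885346  47.60538909   0.08883687
 -16.02645159]
```

View pics/p22.png

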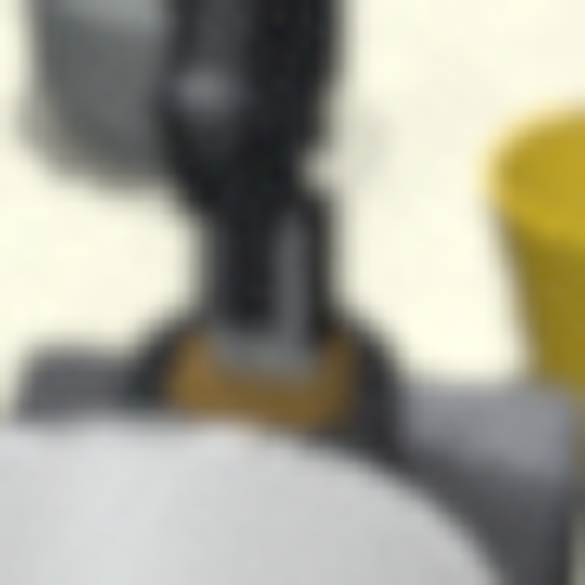

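Shoulder contact at z=0.1287, where 0.1285 was expected, with 13 N. The picture shows the shoulder on the plug's face, so the key is home. I'll ease the push, then turn.

Emit:
play_rows([
  [[0,0,0.03,0,0,0],[0,0,0.03,0,0,0],[0,0,0.03,0,0,0]],
])

```text
time_s: 29.7
eef_pos: [0.5925, -0.097, 0.1288]
tcp_rot: [179.9, 0.1, 179.6]
force: [-2.3, -1.2, 7.9]
grip_width: 0.109
```

Emit:
play_rows([
  [[0,0,0,0,0,-2],[0,0,0,0,0,-5],[0,0,0,0,0,-8],[0,0,0,0,0,-11],[0,0,0,0,0,-14],[0,0,0,0,0,-17],[0,0,0,0,0,-20],[0,0,0,0,0,-23],[0,0,0,0,0,-26],[0,0,0,0,0,-29],[0,0,0,0,0,-32],[0,0,0,0,0,-32]],
])

```text
time_s: 30.7
eef_pos: [0.5927, -0.0972, 0.1288]
tcp_rot: [179.9, 0.1, 147.6]
force: [-1.6, -1.7, 8.5]
grip_width: 0.108
```

Run:
```python
from h import *
s=read_state();print(s['eef_pos'],s['force'],s['moment'],s['grip_width'],s['q'])
```

```text
[ 0.59271353 -0.09720868  0.12879829] [-1.64438217 -1.74636282  8.45633611] [-0.27787019  0.36690655  0.01307596] 0.1078889731500474 [-1.63703069e+01  2.95941842e+01 -1.27070670e+01  4.75831913e+01
  3.69949685e-02  1.60796413e+01]
```

Emit:
play_rows([
  [[0,0,0,0,0,-3],[0,0,0,0,0,-6],[0,0,0,0,0,-9],[0,0,0,0,0,-12],[0,0,0,0,0,-15],[0,0,0,0,0,-18],[0,0,0,0,0,-21],[0,0,0,0,0,-24],[0,0,0,0,0,-27],[0,0,0,0,0,-30],[0,0,0,0,0,-33],[0,0,0,0,0,-33]],
])

```text
time_s: 31.7
eef_pos: [0.5925, -0.0977, 0.1288]
tcp_rot: [180.0, 0.1, 114.5]
force: [-1.4, -2.0, 7.2]
grip_width: 0.11
```

Emit:
play_rows([
  [[0,0,0,0,0,-3],[0,0,0,0,0,-6],[0,0,0,0,0,-9],[0,0,0,0,0,-12],[0,0,0,0,0,-15],[0,0,0,0,0,-18],[0,0,0,0,0,-21],[0,0,0,0,0,-24],[0,0,0,0,0,-27],[0,0,0,0,0,-30],[0,0,0,0,0,-33],[0,0,0,0,0,-33]],
])

```text
time_s: 32.7
eef_pos: [0.5918, -0.0977, 0.1288]
tcp_rot: [180.0, 0.2, 81.5]
force: [-3.5, -2.8, 9.9]
grip_width: 0.106
```

Run:
```python
from h import *
s=read_state();print(s['eef_pos'],s['force'],s['moment'],s['grip_width'],s['q'],s['effort'])
p=np.mean([capture("side")[0].astype(float) for _ in range(3)],0);p=np.clip(p*1.8,0,255).astype(np.uint8)
cv2.imwrite("pics/p23.png",cv2.resize(p[155:200,250:295,::-1],None,fx=13,fy=13,interpolation=2))
```

```text
[ 0.59178059 -0.09773235  0.12877933] [-3.54974122 -2.7702658   9.92017451] [-0.53305324  0.95651678  0.03686377] 0.10576770291798625 [-16.35280406  29.58811423 -12.72085908  47.66726613  -0.15237638
  82.11498284] [  2.00033069 -46.21676803  22.29537785  -1.39464777   1.21440277
   0.40588279]
```

View pics/p23.png

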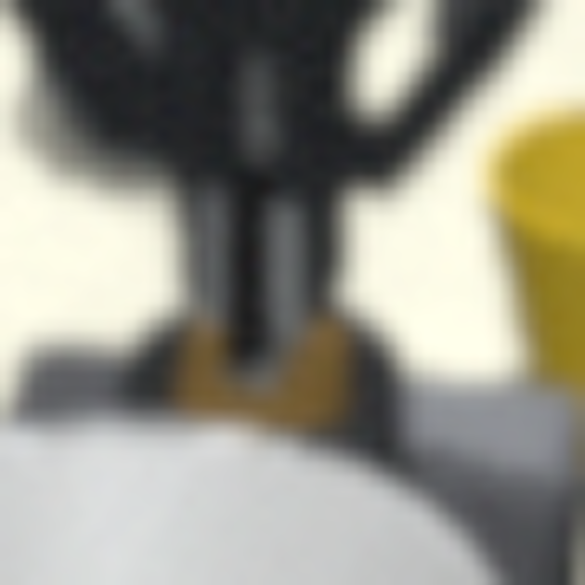

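Emit:
play_rows([
  [[0,0,0.01,0,0,0],[0,0,0.01,0,0,0],[0,0,0.01,0,0,0],[0,0,0.01,0,0,0]],
])

```text
time_s: 33.18
eef_pos: [0.5918, -0.0977, 0.1288]
tcp_rot: [-180.0, 0.2, 81.6]
force: [-3.7, -3.3, 8.0]
grip_width: 0.111
```

Run:
```python
from h import *
s=read_state();print(s['eef_pos'],s['tcp_rot'],s['force'],s['moment'],s['grip_width'],s['effort'][5])
p=capture("side")[0];cv2.imwrite("pics/p24.png",cv2.resize(p[130:380,130:400,::-1],None,fx=2.4,fy=2.4,interpolation=2))
```

```text
[ 0.59176831 -0.09771736  0.12880991] [-1.79994146e+02  1.51090798e-01  8.16327217e+01] [-3.69670559 -3.32284146  7.98824273] [-0.69613561  0.83651996  0.08406536] 0.110503556031635 0.08426807820796967
```

View pics/p24.png

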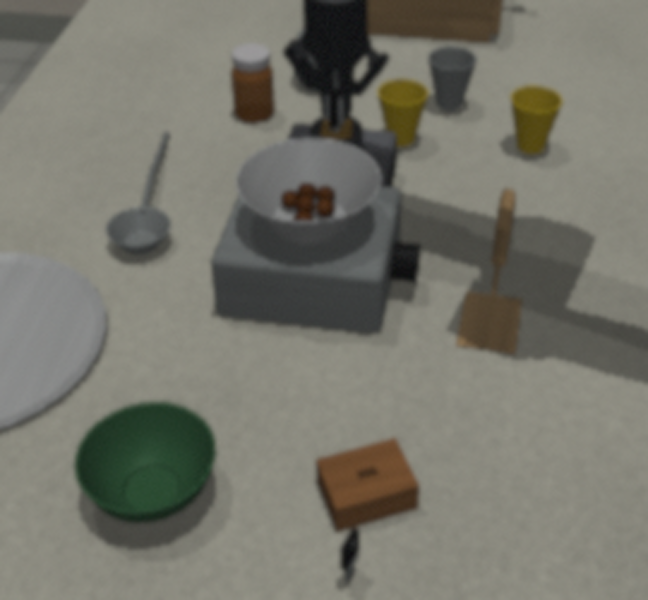

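Emit:
play_rows([
  [[0,0,0,0,0,-1],[0,0,0,0,0,-2],[0,0,0,0,0,-3],[0,0,0,0,0,-3],[0,0,0,0,0,-3],[0,0,0,0,0,-3]],
])

```text
time_s: 33.73
eef_pos: [0.5917, -0.0977, 0.1288]
tcp_rot: [-180.0, 0.2, 78.6]
force: [-4.3, -1.6, 8.9]
grip_width: 0.102
```

Run:
```python
from h import *
s=read_state();print(s['eef_pos'],s['tcp_rot'],s['force'],s['moment'],s['grip_width'],s['effort'][5])
print(job_done())
```

```text
[ 0.59174562 -0.09774143  0.12882922] [-1.79996129e+02  1.53792198e-01  7.86281286e+01] [-4.27623469 -1.59743038  8.86854374] [-0.66260794  0.79998986  0.12123808] 0.1019418471559943 0.08220087736845016
the job is handed in; nothing more can be done
None
```

I finished the task and handed it in at about 34 s of the 72 s allowed. I don't know the verdict, because the hand-in gives none.

- **Lumps:** I poured the steel tumbler into the hopper, and the pictures after the pour and just before the end show all six lumps inside.
- **Tumbler:** It stands upright, empty and released at its old spot.
- **Key, going in:** I took the larger key from the block. It passed both pins without wiggling, and its shoulder met the plug's face at tool height 0.1288 m (expected about 0.1285).
- **Key, turned:** I turned it 101° clockwise and it is still gripped. I could not see the plug's angle directly. Even with the full 0.25 rad of play it should be about 1.5 rad, and the twisting force of 0.08–0.12 N m fits the spring near the quarter turn.
- **Pressing force:** The tool pushes down with about 9 N, through the key. I saw no sign of the arm itself touching the mill.
- **Other things:** The last side view shows nothing else moved. The ghee pot is mostly hidden behind the gripper there, but it was in place earlier. I compared these by eye and did not measure them.
- **Disagreement:** The side camera read about one pixel (3 mm) off from the top camera, so I relied on the top view for positions.

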